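Fetch the string from behind the jars

TASK

The spool of string is needed at the packing place, but it stands on the dark stock stand behind a row of three containers. First set all three containers (red-capped jar, black-capped jar, brown bottle) upright in the light square side tray and leave the spool alone until they are all there; then stand the spool upright in the middle of the white dish, and only then put the three containers back upright on the stand, each on the very place where it stood at the start. Do not tip anything over, and leave the herb packet and the rubber stamp where they are.

Things in the scene. Friction and masses are not known exactly. Their poses are not given: they have to be found in the camera images.
- red_jar: Spice jar with a red cap and a brown label, upright round cylinder 45 mm in diameter (body 42 mm), 106 mm tall, 0.11 kg. Origin: centre of its underside, z up.
- dark_jar: Spice jar with a black cap and a green label, upright round cylinder 40 mm in diameter, 105 mm tall, 0.11 kg. Origin: centre of its underside, z up.
- brown_bottle: Brown (amber) glass bottle with a white cap and a paper label, upright cylinder 42 mm in diameter, 105 mm tall, 0.11 kg. Origin: centre of its underside, z up.
- spool: Spool of white cotton string with wooden flanges, standing upright, 41 mm in diameter, 45 mm tall, 0.05 kg. Origin: centre of its underside, z up.
- stand: Stock stand, fixed: dark board 160 (its x) by 230 mm (its y), top 24 mm above its origin; lip 6 mm thick, 34 mm high, at back and sides. Origin: centre of underside; +x is its back, away from the robot. Round cork inlays mark places: front row x = -38, y = +75, 0, -75 mm (containers, which where varies) and x = +17, y = 0 (spool). Low spool: the tall row blocks a gripper's body from it.
- tray: Side tray, fixed, empty at the start: light wood, square, 200 mm outside, floor's top face 24 mm above its origin, rim 6 mm thick rising to 34 mm all round. Origin: centre of its underside, x and y along its sides, z up. Containers fit anywhere inside, e.g. 45 mm either way from its middle.
- dish: Low white porcelain dish, fixed, round and straight-sided: 80 mm outside diameter, 14 mm high, wall 4 mm, flat inside floor about 70 mm across and 5 mm above its origin. Origin: centre of its underside, z up.
- packet: Brown paper herb packet tied with string, 63 by 78 mm, 48 mm tall, loose; a bystander to be left alone. Origin: centre of its underside.
- rubber_stamp: Rubber stamp with a dark turned wooden handle, 27 by 36 mm, 70 mm tall, loose; a bystander to be left alone. Origin: centre of its underside.
Not all that is in view belongs to the job. Leave any pink look-alike of the red_jar alone. Leave any green look-alike of the spool alone.

How it is judged:
By the outcome, as a careful person would: the job done as asked, in the order asked, and still so for the second after the job is handed in, with the robot touching nothing.
It also fails if it takes over 150 s, if anything falls off the work surface, if the arm or the gripper's body presses on something with over 40 N, if the wrist force passes 120 N, or if a joint passes its speed limit or range.

ROBOT

A 6-joint arm with a two-finger parallel gripper is mounted at the origin on a cart in front of the work surface, level with it; the furniture and walls round the work are solid. World frame = base frame: x ahead of the robot, y to its left, z up, the work surface at z = 0. Lengths are in m, angles in degrees, forces in N, time in s.
With the tool pointing down it reaches from about 0.35 to 0.975 m from the base axis. Payload 4.9 kg.
Tool frame: the origin (TCP) lies between the finger pads; the fingertips stand 19 mm ahead of it and the grasp point (between the pads) is the TCP (manip.tip_extent is the distance from the TCP to the fingertips, in m); z points along the fingers, y is the line along which they close (so a half turn about z gives the same grasp; the last joint's range is limited). The gripper opens to 85 mm and grips with 20 to 120 N. Pads are 22 mm wide; open, the fingers measure 114 mm over their backs; the gripper's body (76 mm by 85 mm) begins 54 mm behind the grasp point. The pads swing forward as they close: fully open they stand 13 mm farther back than shut.
Start: joints at [61.536, 3.019, 92.412, -0, 84.569, -6.818], TCP at [0.231, 0.581, 0.215] pointing down, gripper open.
Joint ranges: [-172.51, 172.51], [-57.92, 126.97], [3.15, 148.05], [-58.71, 238.71], [5.1, 150.11], [-179.66, 179.66]. Speed limits (degrees/s): [147.25, 147.25, 180, 180, 180, 180].

INTERFACE

Orientations are given as a 3x3 rotation matrix whose columns are the frame's x, y, z axes.
In Python, from plant import manip, vision gives the robot as it stands.
- The arm moves only by the tool arm_command, never from a script. Its argument "targets" is a list of rows, each a list of 7 numbers: the turn, a rotation vector about the tool's x, y, z in rad, then the shift along the tool's x, y, z in m, then the closure, from -1 (fully open) to 1 (shut). A call has exactly 5 rows; each row shifts and turns the commanded pose from where the row before left it, along the tool's axes as they then stand; what a row does not reach is not made up. A row lasts 1/10 s, in which the tool goes at most 50 mm and 8.59 degrees, less where a joint would pass 70% of its speed; a pose out of reach is approached as far as the arm can. A call is refused whole if a number of a shift passes 0.05 or a number of a turn 0.15, either way. A call with a gripper value outside its range is refused whole. The fingers move at their own pace and stop on an object; the grip force is fixed at half the most. Time passes only in rows, so rows that do not move let the fingers close, or fill a call up. It gives the time, the measured TCP pose, the force, the opening and the grip force at its end, in the units of the state.
- manip.sense(): the state, without advancing time (a new reading comes with each control period).
- vision.camera(name): name is "scene" or "top"; returns a dict with "color" (384x512x3 uint8, red, green, blue), "fx", "fy", "cx", "cy" (pixels), "eye" and "orientation" of the camera in the world. Camera axes: x right, y up, looking along -z (the intrinsics and any distortion apply to the point x, -y, -z); pixel columns grow to the right and rows downward; lengths in m; the calibration is good to about 2 mm. A picture is of the moment at which its call begins. There is no depth.
- manip.finish_job(): hands the job in; it is judged then, once.
The state is a dict: "t": time; "joint_positions": joint angles; "qd": joint speeds; "joint_torque": joint torques, N m; "tcp_pos": TCP position; "ee_rot": TCP orientation; "ft_force": force on the tool from outside, world axes, zero at the start; "wrist_torque": the same for the moment, N m; "opening": opening from 0.0 (shut) to 1.0 (fully open); "grasp_force": force on a finger pad.
Only numpy, scipy, OpenCV 4.12 (cv2) and the standard library are available. Lean on these libraries where they do the work, as an engineer would, in place of code of your own. Each camera call takes 0.05 s, during which the arm holds its last target. There are 200 camera calls.

## Working session

There is one attempt and no reset: what is moved stays moved. The work goes in short steps, Python scripts to look and compute and a tool call to move; the robot and the scene stay as the last step left them, time stands still between calls to the robot, and variables do not carry over. Pictures are saved under pics/ and viewed, at most 14 in all, crops included, and the job is handed in when it is done.

Besides the shell and the picture viewer there is one more tool, called after "Emit:" by a JSON object that holds its "op" and its "data", one argument or row to a line. arm_command: Moves the arm, as the interface text tells. Its arguments: {"type":"object","properties":{"targets":{"type":"array","items":{"type":"array","items":{"type":"number"}}}},"required":["targets"]}

```bash
mkdir -p pics; ls; python3 - <<'E'
from plant import manip, vision
import cv2, numpy as np
np.set_printoptions(precision=4,suppress=True)
s=manip.sense(); print(s['t'],s['tcp_pos'],s['ee_rot'],s['opening'],manip.tip_extent)
for n in("scene","top"):
    c=vision.camera(n); cv2.imwrite(f"pics/{n}0.png",cv2.resize(c["color"][:,:,::-1],(800,600),interpolation=cv2.INTER_CUBIC))
    print({k:v for k,v in c.items() if k!="color"})
E
```

```text
pics
0.0 [0.2303 0.5803 0.2133] [[-0.9295  0.3689 -0.0009]
 [ 0.3689  0.9295 -0.0018]
 [ 0.0002 -0.002  -1.    ]] 1.0022345646175435 0.019
{'fx': 472.2214701504812, 'fy': 472.2214701504812, 'cx': 254.8321156356219, 'cy': 191.85697397731826, 'eye': array([-0.3447, -0.8423,  0.7921]), 'orientation': array([[ 0.6659,  0.3574, -0.6548],
       [-0.7455,  0.3513, -0.5664],
       [ 0.0275,  0.8654,  0.5004]])}
{'fx': 407.1112772082529, 'fy': 407.1112772082529, 'cx': 258.7141303585308, 'cy': 195.46892265185681, 'eye': array([0.3687, 0.0091, 1.1515]), 'orientation': array([[-0.0399,  0.9784, -0.2031],
       [-0.9992, -0.04  ,  0.0034],
       [-0.0048,  0.203 ,  0.9792]])}
```

View pics/scene0.png

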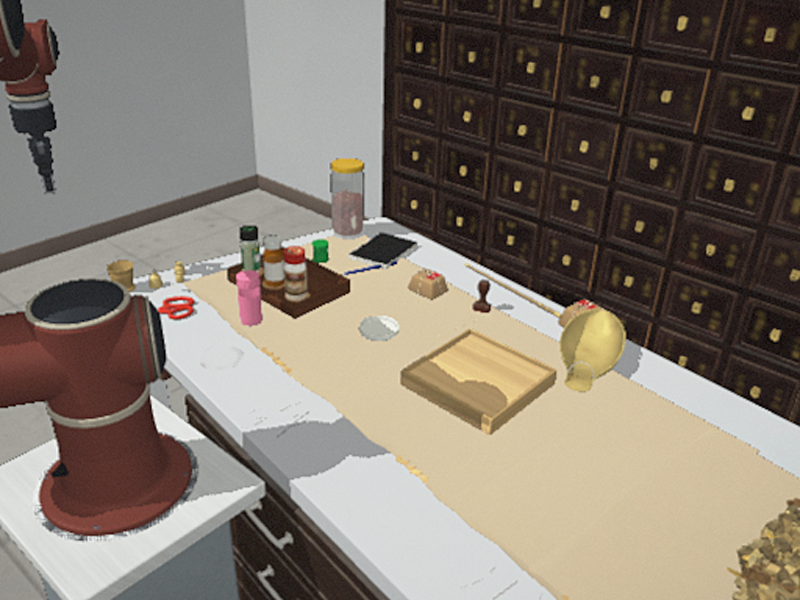

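View pics/top0.png

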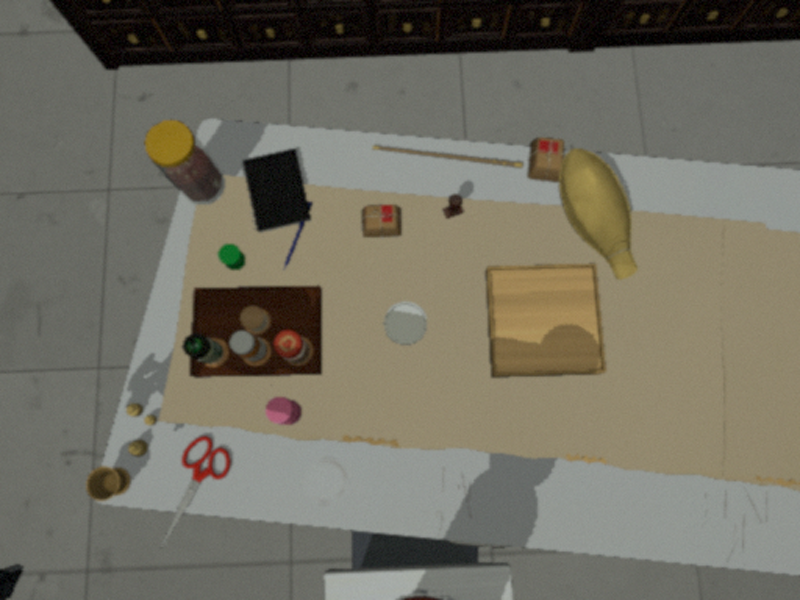

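The views show the row from left to right as black-capped, brown and red, with the spool behind the bottle. The pink look-alike is in front of the stand and the green one behind it. Next I'll enlarge crops.

```bash
cat > h.py <<'E'
from plant import manip, vision
import cv2, numpy as np
np.set_printoptions(precision=4,suppress=True)
def crop(c,name,u0,v0,w,h,s):
    im=cv2.resize(c["color"][v0:v0+h,u0:u0+w,::-1],None,fx=s,fy=s,interpolation=cv2.INTER_CUBIC)
    for k in range(0,w,10): cv2.line(im,(k*s,0),(k*s,6 if k%50 else 14),(255,255,0),1); cv2.putText(im,str(u0+k),(k*s,18),0,.3,(255,255,0),1)
    for k in range(0,h,10): cv2.line(im,(0,k*s),(6,k*s),(255,255,0),1); cv2.putText(im,str(v0+k),(8,k*s+4),0,.3,(255,255,0),1)
    cv2.imwrite(f"pics/{name}.png",im)
def ray(c,u,v):
    d=c["orientation"]@np.array([(u-c["cx"])/c["fx"],-(v-c["cy"])/c["fy"],-1]); return c["eye"],d/np.linalg.norm(d)
def atz(c,u,v,z):
    e,d=ray(c,u,v); return e+d*(z-e[2])/d[2]
def tri(c1,p1,c2,p2):
    (e1,d1),(e2,d2)=ray(c1,*p1),ray(c2,*p2)
    t=np.linalg.lstsq(np.c_[d1,-d2],e2-e1,rcond=None)[0]
    a,b=e1+t[0]*d1,e2+t[1]*d2; return (a+b)/2,np.linalg.norm(a-b)
def proj(c,p):
    q=c["orientation"].T@(np.asarray(p)-c["eye"]); return np.array([c["cx"]+c["fx"]*q[0]/-q[2],c["cy"]-c["fy"]*q[1]/-q[2]])
E
python3 - <<'E'
from h import *
t=vision.camera("top"); s=vision.camera("scene")
crop(t,"t1",110,175,110,75,7)
crop(t,"t2",235,160,160,85,5)
crop(s,"s1",140,140,90,65,8)
crop(s,"s2",220,190,140,90,5)
E
```

```text
(no output)
```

View pics/t1.png

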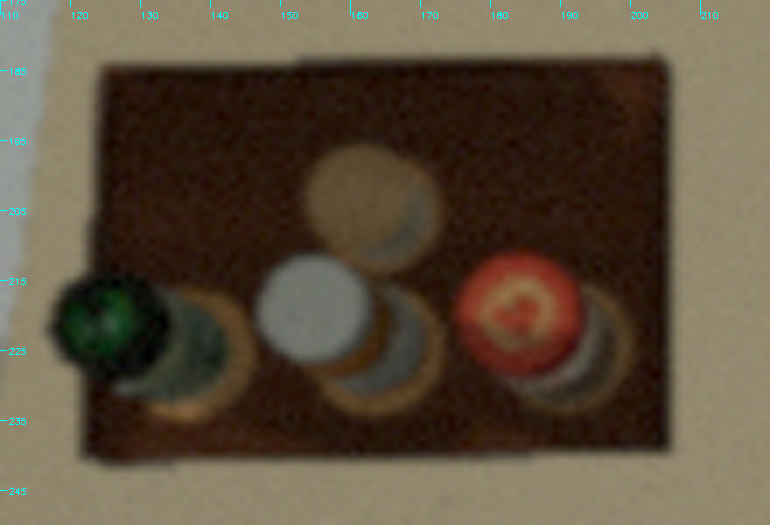

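View pics/t2.png

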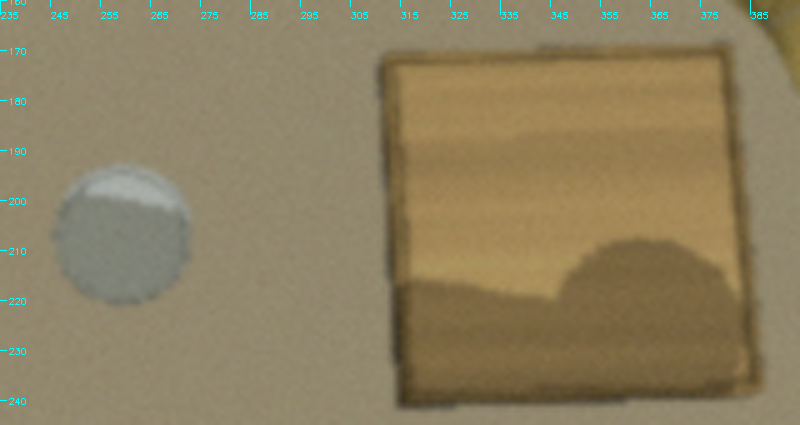

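View pics/s1.png

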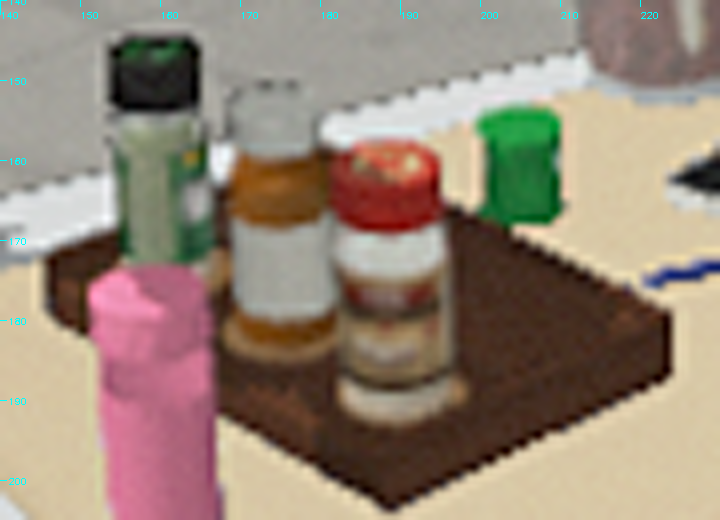

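View pics/s2.png

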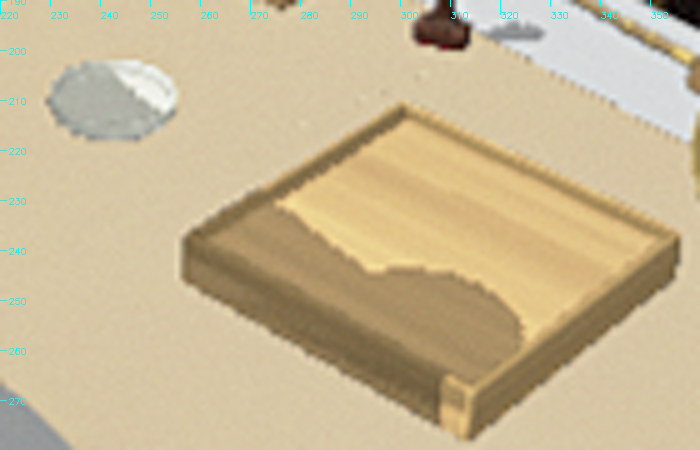

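```bash
cat > m.py <<'E'
from h import *
t=vision.camera("top"); s=vision.camera("scene")
T=lambda x,y,u0,v0,k:((x+.5)/k-.5+u0,(y+.5)/k-.5+v0)
t1=lambda x,y:T(x,y,110,175,7)
t2=lambda x,y:T(x,y,235,160,5)
s1=lambda x,y:T(x,y,140,140,8)
s2=lambda x,y:T(x,y,220,190,5)
E
python3 - <<'E'
from m import *
for n,a,b,z in [("dark",t1(106,325),s1(155,50),.129),("bottle",t1(312,309),s1(276,98),.129),("red",t1(520,312),s1(386,160),.130)]:
    print(n,tri(t,a,s,b),atz(t,*a,z),atz(s,*b,z))
print("spool",atz(t,*t1(357,196),.069))
for n,p,z in [("TL",t1(102,66),.034),("TR",t1(667,60),.034),("BR",t1(669,450),.024),("BL",t1(83,460),.024)]: print("stand",n,atz(t,*p,z))
print("stand s R,F,L",[atz(s,*s1(*p),z) for p,z in [((672,313),.034),((390,462),.024),((47,258),.034)]])
for n,a,b in [("farL",t2(380,55),s2(404,104)),("farR",t2(732,46),s2(679,238)),("nearR",t2(762,390),s2(465,380)),("nearL",t2(400,403),s2(183,238))]:
    print("tray",n,tri(t,a,s,b),atz(t,*a,.034),atz(s,*b,.034))
a,b=t2(122,233),s2(114,98); print("dish",tri(t,a,s,b),atz(t,*a,.014),atz(s,*b,.014))
E
```

```text
dark (array([0.5304, 0.3477, 0.1257]), np.float64(0.003501482184782493)) [0.5286 0.3478 0.129 ] [0.5273 0.3405 0.129 ]
bottle (array([0.5329, 0.2723, 0.1279]), np.float64(0.0034302133823495553)) [0.5314 0.2732 0.129 ] [0.5326 0.2692 0.129 ]
red (array([0.5279, 0.1976, 0.1275]), np.float64(0.0011829991847779233)) [0.5271 0.1976 0.13  ] [0.5251 0.1933 0.13  ]
spool [0.5844 0.2718 0.069 ]
stand TL [0.6491 0.3837 0.034 ]
stand TR [0.6422 0.1557 0.034 ]
stand BR [0.486  0.1583 0.024 ]
stand BL [0.4914 0.3902 0.024 ]
stand s R,F,L [array([0.6395, 0.1496, 0.034 ]), array([0.487 , 0.1544, 0.024 ]), array([0.487 , 0.3738, 0.034 ])]
tray farL (array([ 0.6706, -0.1476,  0.0247]), np.float64(0.004365982516968323)) [ 0.6665 -0.1447  0.034 ] [ 0.6605 -0.157   0.034 ]
tray farR (array([ 0.6654, -0.3469,  0.0267]), np.float64(4.589370539821705e-05)) [ 0.6635 -0.3446  0.034 ] [ 0.6558 -0.3516  0.034 ]
tray nearR (array([ 0.468 , -0.3403,  0.0371]), np.float64(7.942180458019515e-05)) [ 0.4683 -0.3413  0.034 ] [ 0.4713 -0.3382  0.034 ]
tray nearL (array([ 0.4711, -0.1449,  0.0261]), np.float64(0.003199301722310293)) [ 0.4692 -0.1427  0.034 ] [ 0.4641 -0.1529  0.034 ]
dish (array([0.576 , 0.0048, 0.0051]), np.float64(0.002389781700706414)) [0.5735 0.0056 0.014 ] [ 0.5666 -0.0055  0.014 ]
```

Emit:
{"op": "arm_command", "data": {
  "targets": [
    [0, 0, 0.149, 0, 0, 0, -1],
    [0, 0, 0.149, 0, 0, 0, -1],
    [0, 0, 0.149, 0, 0, 0, -1],
    [0, 0, 0.149, 0, 0, 0, -1],
    [0, 0, 0.149, 0, 0, 0, -1]
  ]
}}

```text
t: 0.8
tcp_pos: [0.2305, 0.5809, 0.2144]
ee_rot: [[-0.428, 0.904, -0.0], [0.904, 0.428, -0.0], [-0.0, -0.0, -1.0]]
ft_force: [0.7, -0.8, -0.1]
opening: 0.999
grasp_force: 0.0
```

Emit:
{"op": "arm_command", "data": {
  "targets": [
    [0, 0, 0.149, 0, 0, 0, -1],
    [0, 0, 0.149, 0, 0, 0, -1],
    [0, 0, 0.149, 0, 0, 0, -1],
    [0, 0, 0, 0, 0, 0, -1],
    [0, 0, 0, 0, 0, 0, -1]
  ]
}}

```text
t: 1.3
tcp_pos: [0.2305, 0.5809, 0.2144]
ee_rot: [[-0.004, 1.0, -0.0], [1.0, 0.004, -0.0], [-0.0, -0.0, -1.0]]
ft_force: [-0.1, -0.4, -0.9]
opening: 1.001
grasp_force: 0.0
```

Emit:
{"op": "arm_command", "data": {
  "targets": [
    [0, 0, 0, -0.0383, 0.0297, 0, -1],
    [0, 0, 0, -0.0383, 0.0297, 0, -1],
    [0, 0, 0, -0.0383, 0.0297, 0, -1],
    [0, 0, 0, -0.0383, 0.0297, 0, -1],
    [0, 0, 0, -0.0383, 0.0297, 0, -1]
  ]
}}

```text
t: 1.8
tcp_pos: [0.3801, 0.388, 0.2147]
ee_rot: [[-0.004, 1.0, 0.001], [1.0, 0.004, 0.0], [0.0, 0.001, -1.0]]
ft_force: [0.8, 0.3, -0.0]
opening: 1.001
grasp_force: 0.0
```

Emit:
{"op": "arm_command", "data": {
  "targets": [
    [0, 0, 0, -0.0383, 0.0297, 0, -1],
    [0, 0, 0, -0.0383, 0.0297, 0, -1],
    [0, 0, 0, -0.0383, 0.0297, 0, -1],
    [0, 0, 0, -0.0383, 0.0297, 0, -1],
    [0, 0, 0, -0.0383, 0.0297, 0, -1]
  ]
}}

```text
t: 2.3
tcp_pos: [0.5289, 0.1965, 0.2148]
ee_rot: [[-0.004, 1.0, 0.001], [1.0, 0.004, 0.0], [0.0, 0.001, -1.0]]
ft_force: [0.6, 0.9, 0.5]
opening: 1.002
grasp_force: 0.0
```

Emit:
{"op": "arm_command", "data": {
  "targets": [
    [0, 0, 0, 0, 0, 0, -0.5],
    [0, 0, 0, 0, 0, 0, -0.5],
    [0, 0, 0, 0, 0, 0, -0.5],
    [0, 0, 0, 0, 0, 0, -0.5],
    [0, 0, 0, 0, 0, 0, -0.5]
  ]
}}

```text
t: 2.8
tcp_pos: [0.5273, 0.1993, 0.2145]
ee_rot: [[-0.003, 1.0, 0.0], [1.0, 0.003, 0.0], [0.0, 0.0, -1.0]]
ft_force: [0.3, -0.0, 0.1]
opening: 0.753
grasp_force: 0.0
```

```bash
python3 - <<'E'
from h import *
s=vision.camera("scene");t=vision.camera("top")
st=manip.sense(); p=st['tcp_pos'];print(p,st['ee_rot'],st['opening'])
print("tcp proj",proj(s,p),"tips",proj(s,p+[.03,0,-.015]),proj(s,p-[.03,0,.015]),proj(t,p))
crop(s,"s3",140,100,90,75,8)
a=cv2.imread("pics/s3.png"); crop(t,"t3",110,160,110,80,7); b=cv2.imread("pics/t3.png")
E
```

```text
[0.5275 0.199  0.2146] [[-0.0028  1.      0.0001]
 [ 1.      0.0028  0.    ]
 [ 0.      0.0001 -1.    ]] 0.7482433922937284
tcp proj [185.9643 133.9537] tips [193.4851 135.7396] [178.6856 141.25  ] [176.5148 213.7108]
```

View pics/s3.png

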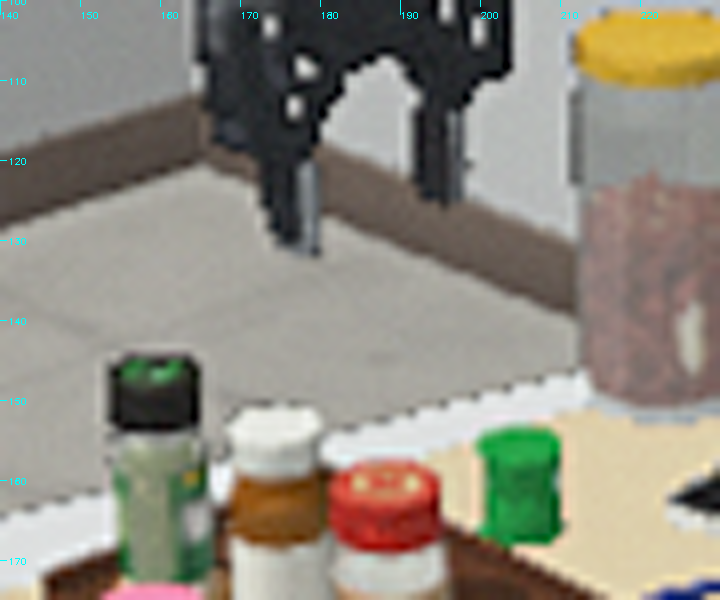

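View pics/t3.png

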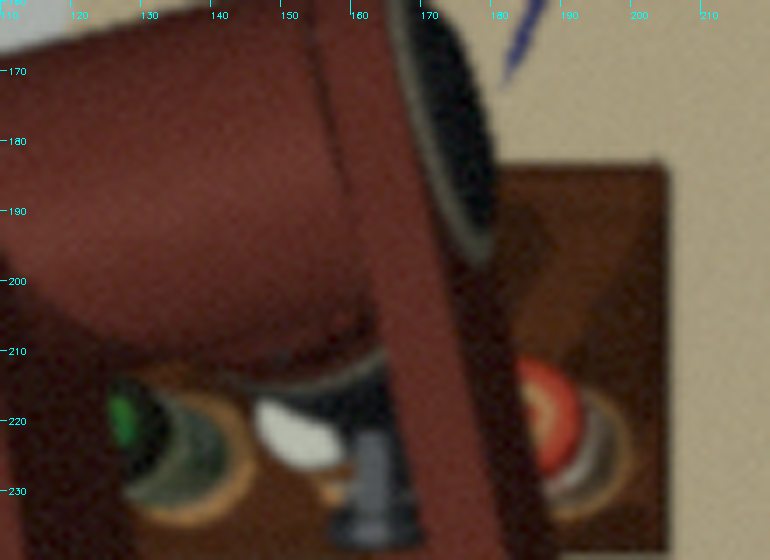

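```bash
python3 - <<'E'
from h import *
s=vision.camera("scene");t=vision.camera("top")
p=manip.sense()['tcp_pos']
print("base",proj(s,[0,0,0]),proj(s,[0,0,.05]),"top",proj(t,[0,0,0]),proj(t,[0.09,0,0.0]))
for dz in (0,.05,.08,.12): print(dz,proj(t,p+[-.05,0,dz]),proj(t,p+[0,0,dz]),proj(s,p+[0,0,dz]))
crop(s,"s4",110,0,160,150,4)
E
```

```text
base [ 74.2917 306.2834] [ 70.692  289.9272] top [270.0573 425.2683] [268.4998 387.8729]
0 [176.6334 235.0321] [176.6565 213.6234] [186.0834 133.9673]
0.05 [172.0086 232.5643] [172.0851 210.0189] [185.3327 118.6109]
0.08 [168.9811 230.9488] [169.0955 207.6616] [184.8695 109.1355]
0.12 [164.6076 228.6151] [164.7808 204.2595] [184.2363  96.1831]
```

View pics/s4.png

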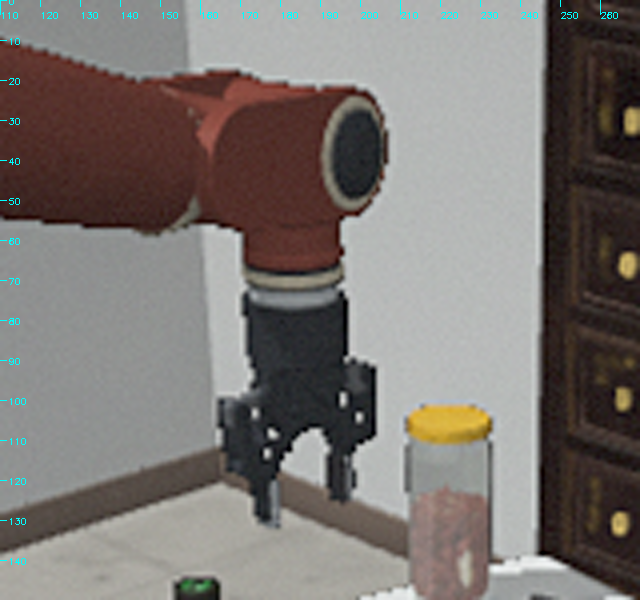

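Against the calibration the gripper looks about 30 mm higher than its reading, so I'll come down carefully and look again.

Emit:
{"op": "arm_command", "data": {
  "targets": [
    [0, 0, 0, 0, 0, 0.025, -1],
    [0, 0, 0, 0, 0, 0.025, -1],
    [0, 0, 0, 0, 0, 0.02, -1],
    [0, 0, 0, 0, 0, 0.02, -1],
    [0, 0, 0, 0, 0, 0, -1]
  ]
}}

```text
t: 3.5
tcp_pos: [0.5254, 0.1978, 0.1209]
ee_rot: [[-0.001, 1.0, -0.006], [1.0, 0.001, -0.002], [-0.002, -0.007, -1.0]]
ft_force: [-1.2, 0.8, -0.1]
opening: 0.999
grasp_force: 0.0
```

```bash
python3 - <<'E'
from h import *
s=vision.camera("scene")
st=manip.sense(); p=st['tcp_pos'];print(p,st['opening'],proj(s,p),proj(s,p-[0,0,.006]))
crop(s,"s5",140,100,90,90,6)
E
```

```text
[0.5267 0.1981 0.123 ] 0.9992507041058769 [187.2939 160.9241] [187.3771 162.6232]
```

View pics/s5.png

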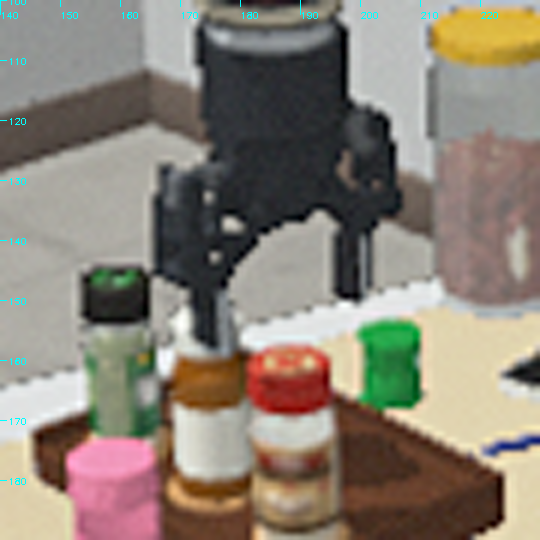

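Emit:
{"op": "arm_command", "data": {
  "targets": [
    [0, 0, 0, 0, 0, 0.012, -1],
    [0, 0, 0, 0, 0, 0.012, -1],
    [0, 0, 0, 0, 0, 0.008, -1],
    [0, 0, 0, 0, 0, 0, -1],
    [0, 0, 0, 0, 0, 0, -1]
  ]
}}

```text
t: 4.05
tcp_pos: [0.5278, 0.1982, 0.0923]
ee_rot: [[-0.001, 1.0, -0.0], [1.0, 0.001, -0.0], [-0.0, -0.0, -1.0]]
ft_force: [0.6, 1.0, 1.1]
opening: 1.001
grasp_force: 0.0
```

```bash
python3 - <<'E'
from h import *
s=vision.camera("scene")
st=manip.sense(); p=st['tcp_pos'];print(p,st['opening'],st['ft_force'],proj(s,p))
crop(s,"s6",150,120,70,75,8)
E
```

```text
[0.5282 0.1983 0.0928] 1.0013945518444225 [-0.2757 -0.1365  0.7039] [188.0214 169.2361]
```

View pics/s6.png

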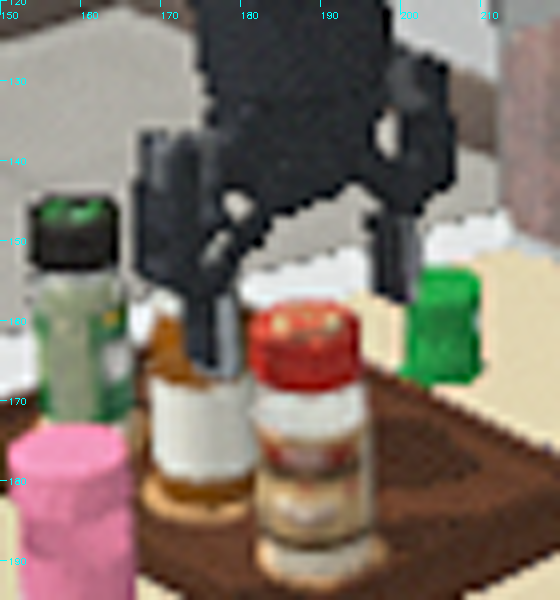

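Emit:
{"op": "arm_command", "data": {
  "targets": [
    [0, 0, 0, 0, 0, 0.008, -1],
    [0, 0, 0, 0, 0, 0.006, -1],
    [0, 0, 0, 0, 0, 0.006, -1],
    [0, 0, 0, 0, 0, 0, -0.3],
    [0, 0, 0, 0, 0, 0, -0.3]
  ]
}}

```text
t: 4.6
tcp_pos: [0.5277, 0.1981, 0.0721]
ee_rot: [[-0.001, 1.0, -0.001], [1.0, 0.001, -0.0], [-0.0, -0.001, -1.0]]
ft_force: [0.4, -0.6, -0.8]
opening: 0.696
grasp_force: 0.0
```

Emit:
{"op": "arm_command", "data": {
  "targets": [
    [0, 0, 0, 0, 0, 0, -0.15],
    [0, 0, 0, 0, 0, 0, -0.1],
    [0, 0, 0, 0, 0, 0, 0],
    [0, 0, 0, 0, 0, 0, 1],
    [0, 0, 0, 0, 0, 0, 1]
  ]
}}

```text
t: 5.1
tcp_pos: [0.5282, 0.1983, 0.0731]
ee_rot: [[-0.001, 1.0, 0.001], [1.0, 0.001, 0.0], [0.0, 0.001, -1.0]]
ft_force: [-1.7, -0.1, 3.2]
opening: 0.507
grasp_force: 60.4
```

Emit:
{"op": "arm_command", "data": {
  "targets": [
    [0, 0, 0, 0, 0, 0, 1],
    [0, 0, 0, 0, 0, 0, 1],
    [0, 0, 0, 0, 0, 0, 1],
    [0, 0, 0, 0, 0, 0, 1],
    [0, 0, 0, 0, 0, 0, 1]
  ]
}}

```text
t: 5.6
tcp_pos: [0.5282, 0.1983, 0.0731]
ee_rot: [[-0.001, 1.0, 0.001], [1.0, 0.001, 0.0], [0.0, 0.001, -1.0]]
ft_force: [-1.5, -0.1, 4.8]
opening: 0.506
grasp_force: 60.4
```

```bash
python3 - <<'E'
from h import *
s=vision.camera("scene")
st=manip.sense(); p=st['tcp_pos'];print(p,st['opening'],st['ft_force'])
crop(s,"s7",150,120,70,75,8)
def red(im):
    h=cv2.cvtColor(im[130:200,160:215],cv2.COLOR_RGB2HSV); m=((h[...,0]<8)|(h[...,0]>174))&(h[...,1]>130)&(h[...,2]>90)
    v,u=np.nonzero(m);return u.min()+160,u.max()+160,v.min()+130,v.max()+130,u.mean()+160
print("now",red(s["color"]))
E
```

```text
[0.5282 0.1983 0.0731] 0.5041428400666407 [-1.826  -1.0679  5.0142]
now (np.int64(184), np.int64(200), np.int64(158), np.int64(177), np.float64(190.28571428571428))
```

View pics/s7.png

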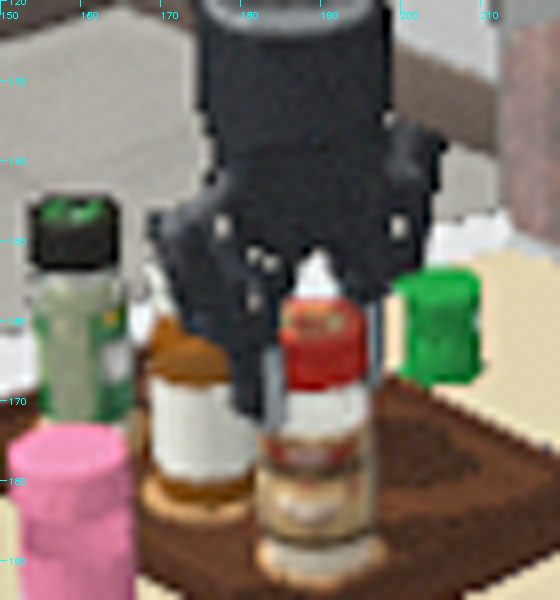

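Emit:
{"op": "arm_command", "data": {
  "targets": [
    [0, 0, 0, 0, 0, -0.005, 1],
    [0, 0, 0, 0, 0, -0.015, 1],
    [0, 0, 0, 0, 0, -0.02, 1],
    [0, 0, 0, 0, 0, -0.02, 1],
    [0, 0, 0, 0, 0, 0, 1]
  ]
}}

```text
t: 6.15
tcp_pos: [0.5304, 0.1987, 0.1367]
ee_rot: [[-0.001, 1.0, 0.007], [1.0, 0.001, 0.002], [0.002, 0.007, -1.0]]
ft_force: [0.2, 0.5, 0.3]
opening: 0.5
grasp_force: 60.9
```

Emit:
{"op": "arm_command", "data": {
  "targets": [
    [0, 0, 0, -0.02, 0, 0, 1],
    [0, 0, 0, -0.044, 0, 0, 1],
    [0, 0, 0, -0.047, 0, 0, 1],
    [0, 0, 0, -0.047, 0, 0, 1],
    [0, 0, 0, -0.047, 0, 0, 1]
  ]
}}

```text
t: 6.65
tcp_pos: [0.5273, -0.0084, 0.1316]
ee_rot: [[-0.001, 1.0, -0.001], [1.0, 0.001, 0.0], [0.0, -0.001, -1.0]]
ft_force: [0.3, -0.0, -1.9]
opening: 0.508
grasp_force: 60.9
```

Emit:
{"op": "arm_command", "data": {
  "targets": [
    [0, 0, 0, -0.047, 0, 0, 1],
    [0, 0, 0, -0.047, 0, 0, 1],
    [0, 0, 0, -0.047, 0, 0, 1],
    [0, 0, 0, -0.047, -0.002, 0, 1],
    [0, 0, 0, -0.047, -0.002, 0, 1]
  ]
}}

```text
t: 7.15
tcp_pos: [0.5235, -0.2435, 0.1316]
ee_rot: [[-0.001, 1.0, -0.001], [1.0, 0.001, 0.001], [0.001, -0.001, -1.0]]
ft_force: [1.0, 0.2, -0.8]
opening: 0.51
grasp_force: 60.9
```

Emit:
{"op": "arm_command", "data": {
  "targets": [
    [0, 0, 0, -0.035, -0.002, 0, 1],
    [0, 0, 0, -0.013, 0, 0, 1],
    [0, 0, 0, 0, 0, 0.02, 1],
    [0, 0, 0, 0, 0, 0.015, 1],
    [0, 0, 0, 0, 0, 0.008, 1]
  ]
}}

```text
t: 7.65
tcp_pos: [0.5211, -0.288, 0.0866]
ee_rot: [[-0.002, 1.0, -0.003], [1.0, 0.002, 0.003], [0.003, -0.003, -1.0]]
ft_force: [-0.1, 0.8, -1.7]
opening: 0.505
grasp_force: 60.9
```

```bash
python3 - <<'E'
from h import *
s=vision.camera("scene");t=vision.camera("top")
st=manip.sense(); p=st['tcp_pos'];print(st['t'],p,st['opening'],st['ft_force'],st['joint_positions'])
crop(s,"s8",220,180,140,100,5); crop(t,"t8",290,150,110,100,5)
a,b=cv2.imread("pics/s8.png"),cv2.imread("pics/t8.png"); a=a[:,120:]
cv2.imwrite("pics/c8.png",cv2.resize(np.hstack([a,np.zeros((500,1,3),np.uint8),b])[:, :],(800,360)) if 0 else np.hstack([a[:,:], b])[:, :])
E
python3 -c "
import cv2;a=cv2.imread('pics/c8.png');print(a.shape);cv2.imwrite('pics/c8s.png',cv2.resize(a,(800,int(a.shape[0]*800/a.shape[1]))))"
```

```text
7.75 [ 0.5212 -0.288   0.087 ] 0.5041171829084338 [-0.3075  0.3063 -1.5181] [-36.0824   5.5856 102.3772   0.006   72.3013 -36.206 ]
(500, 1130, 3)
```

View pics/c8s.png

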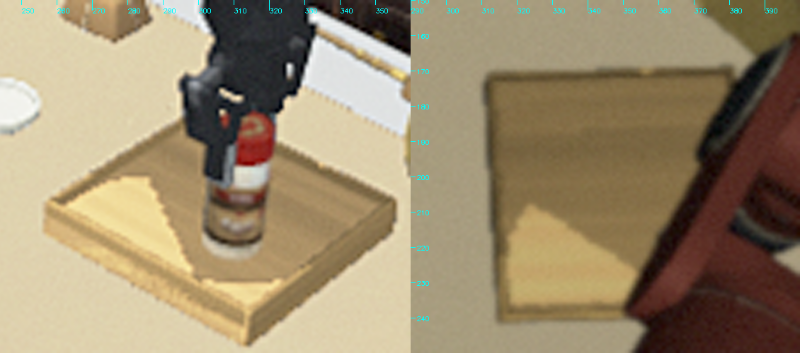

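Emit:
{"op": "arm_command", "data": {
  "targets": [
    [0, 0, 0, 0, 0, 0.004, 1],
    [0, 0, 0, 0, 0, 0.003, 1],
    [0, 0, 0, 0, 0, 0.002, 1],
    [0, 0, 0, 0, 0, 0.001, 1],
    [0, 0, 0, 0, 0, 0.001, 1]
  ]
}}

```text
t: 8.25
tcp_pos: [0.5226, -0.2899, 0.0787]
ee_rot: [[-0.001, 1.0, 0.0], [1.0, 0.001, -0.0], [-0.0, 0.0, -1.0]]
ft_force: [0.5, -0.5, -1.0]
opening: 0.505
grasp_force: 60.9
```

```bash
python3 - <<'E'
from h import *
s=vision.camera("scene")
print(manip.sense()['tcp_pos'],manip.sense()['ft_force'],atz(s,309.5,248.5,.038),proj(s,[.521,-.288,.038]))
E
```

```text
[ 0.5224 -0.2898  0.0785] [ 0.41    0.6022 -0.4834] [ 0.5198 -0.2928  0.038 ] [308.3033 247.5559]
```

Emit:
{"op": "arm_command", "data": {
  "targets": [
    [0, 0, 0, 0, 0, 0.001, 1],
    [0, 0, 0, 0, 0, 0.001, 1],
    [0, 0, 0, 0, 0, 0.001, 1],
    [0, 0, 0, 0, 0, 0.001, 1],
    [0, 0, 0, 0, 0, 0, 1]
  ]
}}

```text
t: 8.8
tcp_pos: [0.5223, -0.2897, 0.0742]
ee_rot: [[-0.001, 1.0, -0.0], [1.0, 0.001, 0.0], [0.0, -0.0, -1.0]]
ft_force: [-1.0, -0.7, -1.0]
opening: 0.51
grasp_force: 60.9
```

Emit:
{"op": "arm_command", "data": {
  "targets": [
    [0, 0, 0, 0, 0, 0.0007, 1],
    [0, 0, 0, 0, 0, 0.0007, 1],
    [0, 0, 0, 0, 0, 0.0006, 1],
    [0, 0, 0, 0, 0, 0, 1],
    [0, 0, 0, 0, 0, 0, 1]
  ]
}}

```text
t: 9.3
tcp_pos: [0.5225, -0.29, 0.0731]
ee_rot: [[-0.001, 1.0, 0.0], [1.0, 0.001, -0.0], [-0.0, 0.0, -1.0]]
ft_force: [-1.7, 0.3, 3.7]
opening: 0.51
grasp_force: 61.1
```

Emit:
{"op": "arm_command", "data": {
  "targets": [
    [0, 0, 0, 0, 0, 0, -0.3],
    [0, 0, 0, 0, 0, 0, -1],
    [0, 0, 0, 0, 0, 0, -1],
    [0, 0, 0, 0, 0, -0.01, -1],
    [0, 0, 0, 0, 0, -0.02, -1]
  ]
}}

```text
t: 9.8
tcp_pos: [0.5212, -0.2889, 0.1011]
ee_rot: [[-0.001, 1.0, -0.003], [1.0, 0.001, 0.002], [0.002, -0.003, -1.0]]
ft_force: [-0.4, -0.3, 0.3]
opening: 0.998
grasp_force: 0.0
```

Emit:
{"op": "arm_command", "data": {
  "targets": [
    [0, 0, 0, 0, 0, -0.03, -1],
    [0, 0, 0, 0.02, 0, -0.02, -1],
    [0, 0, 0, 0.047, 0, 0, -1],
    [0, 0, 0, 0.047, 0, 0, -1],
    [0, 0, 0, 0.047, 0, 0, -1]
  ]
}}

```text
t: 10.3
tcp_pos: [0.5224, -0.1276, 0.1537]
ee_rot: [[0.0, 1.0, 0.002], [1.0, -0.0, -0.0], [-0.0, 0.002, -1.0]]
ft_force: [0.5, -0.9, -0.6]
opening: 1.004
grasp_force: 0.0
```

Emit:
{"op": "arm_command", "data": {
  "targets": [
    [0, 0, 0, 0.047, 0, 0, -1],
    [0, 0, 0, 0.047, 0, 0, -1],
    [0, 0, 0, 0.047, 0, 0, -1],
    [0, 0, 0, 0.047, 0.004, 0, -1],
    [0, 0, 0, 0.047, 0.004, 0, -1]
  ]
}}

```text
t: 10.8
tcp_pos: [0.5301, 0.1082, 0.1536]
ee_rot: [[-0.001, 1.0, 0.002], [1.0, 0.001, 0.0], [0.0, 0.002, -1.0]]
ft_force: [0.9, -0.3, -0.7]
opening: 1.001
grasp_force: 0.0
```

Emit:
{"op": "arm_command", "data": {
  "targets": [
    [0, 0, 0, 0.047, 0.001, 0, -1],
    [0, 0, 0, 0.047, 0, 0, -1],
    [0, 0, 0, 0.045, 0, 0, -1],
    [0, 0, 0, 0.0275, 0, 0, -1],
    [0, 0, 0, 0, 0, 0, -1]
  ]
}}

```text
t: 11.3
tcp_pos: [0.5306, 0.276, 0.1533]
ee_rot: [[-0.005, 1.0, 0.001], [1.0, 0.005, 0.001], [0.001, 0.001, -1.0]]
ft_force: [-0.0, -0.8, -0.1]
opening: 1.002
grasp_force: 0.0
```

```bash
python3 - <<'E'
from h import *
s=vision.camera("scene")
st=manip.sense(); p=st['tcp_pos'];print(st['t'],p,st['opening'])
crop(s,"s9",140,90,90,65,6); crop(s,"s9b",260,190,100,65,6)
a,b=cv2.imread("pics/s9.png"),cv2.imread("pics/s9b.png")
crop(vision.camera("top"),"t9",290,150,110,100,5); c=cv2.imread("pics/t9.png")
cv2.imwrite("pics/c9.png",cv2.resize(np.hstack([a,b]),None,fx=.7,fy=.7))
E
```

```text
11.35 [0.5307 0.2741 0.1531] 1.0024196279899293
```

View pics/c9.png

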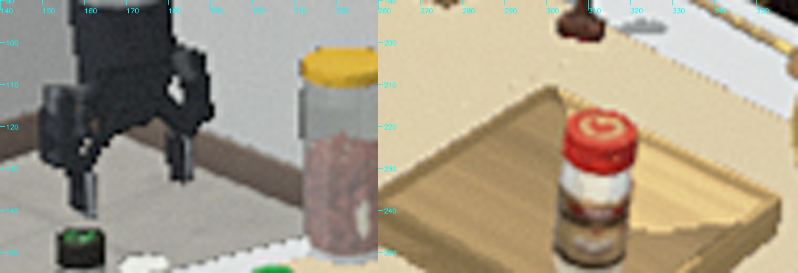

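The gripper is above the bottle row and the red jar stands upright in the tray. From here on I measure by number only.

```bash
cat > seg.py <<'E'
from h import *
def redc(rgb,roi):
    u0,v0,w,h=roi; H=cv2.cvtColor(rgb[v0:v0+h,u0:u0+w],cv2.COLOR_RGB2HSV)
    m=(((H[...,0]<9)|(H[...,0]>172))&(H[...,1]>120)&(H[...,2]>80)).astype(np.uint8)
    n,l,st,c=cv2.connectedComponentsWithStats(m); k=1+np.argmax(st[1:,4])
    (x,y),r=cv2.minEnclosingCircle(np.argwhere(l==k)[:,::-1].astype(np.float32)); return np.array([x+u0,y+v0]),r,c[k]+[u0,v0],st[k,4]
E
python3 - <<'E'
from seg import *
t=vision.camera("top"); o=cv2.resize(cv2.imread("pics/top0.png"),(512,384),interpolation=cv2.INTER_AREA)[:,:,::-1].copy()
for n,im,roi in (("init",o,(170,205,32,32)),("now",t["color"],(315,175,60,60))):
    c,r,m,a=redc(im,roi); print(n,c,r,m,a,atz(t,*c,.127),atz(t,*m,.127))
# dish outline: low saturation
im=t["color"]; u0,v0,w,h=240,185,42,45
H=cv2.cvtColor(im[v0:v0+h,u0:u0+w],cv2.COLOR_RGB2HSV)[...,1]; print(H[22,::3],H[::3,20])
m=(H<(int(H[22,20])+int(H[2,2]))/2).astype(np.uint8); n,l,st,c=cv2.connectedComponentsWithStats(m);k=1+np.argmax(st[1:,4])
cn=max(cv2.findContours((l==k).astype(np.uint8),0,1)[0],key=cv2.contourArea); e=cv2.fitEllipse(cn); print("dish",e,c[k],st[k]); 
for z in(.007,.014):print(atz(t,e[0][0]+u0,e[0][1]+v0,z),atz(t,*(c[k]+[u0,v0]),z))
E
```

```text
init [183.7353 219.    ] 8.792447090148926 [183.8788 218.7652] 132 [0.5279 0.1984 0.127 ] [0.5285 0.1981 0.127 ]
now [373.5 214.5] 8.514793395996094 [370.1954 214.7816] 87 [ 0.5199 -0.284   0.127 ] [ 0.5195 -0.2755  0.127 ]
[62 62 19 11  8  8  9  8  8 12  8 34 64 61] [63 64 60 14  9  9 10  9  8 13 11 24 48 60 62]
dish ((19.187864303588867, 21.482452392578125), (27.344385147094727, 27.629802703857422), 66.72528839111328) [19.1772 21.4842] [  5   8  29  28 632]
[0.5739 0.0051 0.007 ] [0.5739 0.0051 0.007 ]
[0.5727 0.0051 0.014 ] [0.5727 0.0051 0.014 ]
```

```bash
python3 - <<'E'
from seg import *
t=vision.camera("top"); o=cv2.resize(cv2.imread("pics/top0.png"),(512,384),interpolation=cv2.INTER_AREA)[:,:,::-1].copy()
u0,v0=140,205; a=cv2.cvtColor(o[v0:v0+28,u0:u0+34],cv2.COLOR_RGB2HSV)
m=((a[...,2]>95)&(a[...,1]<50)).astype(np.uint8); print('\n'.join(''.join('#' if x else '.' for x in r) for r in m))
n,l,st,c=cv2.connectedComponentsWithStats(m);k=1+np.argmax(st[1:,4]); print(c[k]+[u0,v0],st[k]); print(atz(t,*(c[k]+[u0,v0]),.129))
u0,v0=114,205; g=o[v0:v0+34,u0:u0+34].max(2); print(g[8:24,::1])
E
```

```text
..................................
..................................
..................................
..................................
..................................
..................................
..................................
.............####.................
...........########...............
..........##########..............
.........############.............
.........############.............
........##############............
........##############............
........##############............
........#############.............
........#############.............
.........###########..............
.........###########..............
..........#########...............
............#####.................
..................................
..................................
..................................
..................................
..................................
..................................
..................................
[154.2933 218.5933] [  8   7  14  14 150]
[0.5317 0.2728 0.129 ]
[[144 144 145 143 142 142 139 121  82  43  25  24  26  
[... 1501 characters left out ...]
 142 135 104  61  29  28  43  39  37  40  43  39  29  19  17  15  14
   14  30  51  61  59  48  43  46  45  42  55  78  86  81  61  49]
 [145 141 139 122  85  40  25  30  27  31  31  30  28  20  17  16  11  10
   21  43  59  64  56  46  43  38  36  37  55  78  88  87  66  49]
 [143 143 144 135 110  77  50  26  24  26  22  21  18  15   8  11  12  21
   37  59  64  59  51  42  42  39  33  36  60  81  90  85  65  47]
 [142 144 144 142 134 120  90  52  30  23  20  20   8   5   4  10  22  36
   49  61  61  53  49  45  45  43  37  43  67  81  87  78  60  45]
 [147 144 144 146 143 141 120  82  41  18  14  15  13  19  25  28  43  53
   61  59  57  49  49  47  47  48  48  58  78  85  83  73  53  43]]
```

Emit:
{"op": "arm_command", "data": {
  "targets": [
    [0, 0, 0, -0.0013, 0.001, 0.02, -1],
    [0, 0, 0, 0, 0, 0.03, -1],
    [0, 0, 0, 0, 0, 0.02, -1],
    [0, 0, 0, 0, 0, 0.01, -1],
    [0, 0, 0, 0, 0, 0.005, -1]
  ]
}}

```text
t: 12.0
tcp_pos: [0.5316, 0.2702, 0.0666]
ee_rot: [[0.001, 1.0, -0.001], [1.0, -0.001, -0.001], [-0.001, -0.001, -1.0]]
ft_force: [-0.3, -0.9, 0.3]
opening: 1.004
grasp_force: 0.0
```

Emit:
{"op": "arm_command", "data": {
  "targets": [
    [0, 0, 0, 0, 0, 0, -0.3],
    [0, 0, 0, 0, 0, 0, -0.3],
    [0, 0, 0, 0, 0, 0, -0.1],
    [0, 0, 0, 0, 0, 0, -0.05],
    [0, 0, 0, 0, 0, 0, 0.05]
  ]
}}

```text
t: 12.5
tcp_pos: [0.5325, 0.2718, 0.0687]
ee_rot: [[-0.001, 1.0, 0.002], [1.0, 0.001, 0.001], [0.001, 0.002, -1.0]]
ft_force: [-0.1, -0.2, 2.0]
opening: 0.478
grasp_force: 19.6
```

Emit:
{"op": "arm_command", "data": {
  "targets": [
    [0, 0, 0, 0, 0, 0, 0.15],
    [0, 0, 0, 0, 0, 0, 1],
    [0, 0, 0, 0, 0, 0, 1],
    [0, 0, 0, 0, 0, 0, 1],
    [0, 0, 0, 0, 0, 0, 1]
  ]
}}

```text
t: 13.0
tcp_pos: [0.5326, 0.2718, 0.069]
ee_rot: [[-0.001, 1.0, 0.002], [1.0, 0.001, 0.001], [0.001, 0.002, -1.0]]
ft_force: [-1.8, 0.4, 5.3]
opening: 0.462
grasp_force: 60.0
```

Emit:
{"op": "arm_command", "data": {
  "targets": [
    [0, 0, 0, 0, 0, -0.005, 1],
    [0, 0, 0, 0, 0, -0.015, 1],
    [0, 0, 0, 0, 0, -0.02, 1],
    [0, 0, 0, 0, 0, -0.02, 1],
    [0, 0, 0, -0.02, 0, 0, 1]
  ]
}}

```text
t: 13.5
tcp_pos: [0.5342, 0.2534, 0.1324]
ee_rot: [[-0.003, 1.0, 0.007], [1.0, 0.003, 0.003], [0.003, 0.007, -1.0]]
ft_force: [0.2, -0.1, 0.2]
opening: 0.459
grasp_force: 60.5
```

Emit:
{"op": "arm_command", "data": {
  "targets": [
    [0, 0, 0, -0.045, 0.008, 0, 1],
    [0, 0, 0, -0.045, 0.008, 0, 1],
    [0, 0, 0, -0.045, 0.008, 0, 1],
    [0, 0, 0, -0.045, 0.008, 0, 1],
    [0, 0, 0, -0.045, 0.008, 0, 1]
  ]
}}

```text
t: 14.0
tcp_pos: [0.5723, 0.0247, 0.1285]
ee_rot: [[-0.001, 1.0, 0.001], [1.0, 0.001, -0.0], [-0.0, 0.001, -1.0]]
ft_force: [0.6, 0.3, -0.7]
opening: 0.462
grasp_force: 60.4
```

Emit:
{"op": "arm_command", "data": {
  "targets": [
    [0, 0, 0, -0.045, 0.008, 0, 1],
    [0, 0, 0, -0.045, 0.008, 0, 1],
    [0, 0, 0, -0.045, 0.008, 0, 1],
    [0, 0, 0, -0.045, 0.008, 0, 1],
    [0, 0, 0, -0.045, 0.005, 0, 1]
  ]
}}

```text
t: 14.5
tcp_pos: [0.6096, -0.2005, 0.1284]
ee_rot: [[-0.001, 1.0, 0.001], [1.0, 0.001, -0.0], [-0.0, 0.001, -1.0]]
ft_force: [0.1, 0.7, -1.4]
opening: 0.455
grasp_force: 60.4
```

Emit:
{"op": "arm_command", "data": {
  "targets": [
    [0, 0, 0, -0.045, 0, 0, 1],
    [0, 0, 0, -0.03, 0, 0, 1],
    [0, 0, 0, -0.015, 0, 0.015, 1],
    [0, 0, 0, 0, 0, 0.02, 1],
    [0, 0, 0, 0, 0, 0.013, 1]
  ]
}}

```text
t: 15.0
tcp_pos: [0.6083, -0.2877, 0.077]
ee_rot: [[-0.001, 1.0, -0.002], [1.0, 0.001, 0.002], [0.002, -0.002, -1.0]]
ft_force: [0.2, 0.2, -1.4]
opening: 0.46
grasp_force: 60.4
```

Emit:
{"op": "arm_command", "data": {
  "targets": [
    [0, 0, 0, 0, 0, 0.003, 1],
    [0, 0, 0, 0, 0, 0.002, 1],
    [0, 0, 0, 0, 0, 0.001, 1],
    [0, 0, 0, 0, 0, 0, 1],
    [0, 0, 0, 0, 0, 0, 1]
  ]
}}

```text
t: 15.5
tcp_pos: [0.61, -0.2885, 0.0745]
ee_rot: [[-0.001, 1.0, 0.001], [1.0, 0.001, -0.001], [-0.001, 0.001, -1.0]]
ft_force: [-0.1, -0.8, -0.5]
opening: 0.462
grasp_force: 60.4
```

Emit:
{"op": "arm_command", "data": {
  "targets": [
    [0, 0, 0, 0, 0, 0.0015, 1],
    [0, 0, 0, 0, 0, 0.001, 1],
    [0, 0, 0, 0, 0, 0.001, 1],
    [0, 0, 0, 0, 0, 0.001, 1],
    [0, 0, 0, 0, 0, 0, 1]
  ]
}}

```text
t: 16.0
tcp_pos: [0.6095, -0.2886, 0.0692]
ee_rot: [[-0.001, 1.0, 0.0], [1.0, 0.001, -0.0], [-0.0, 0.0, -1.0]]
ft_force: [-0.5, 0.4, 0.5]
opening: 0.457
grasp_force: 60.6
```

Emit:
{"op": "arm_command", "data": {
  "targets": [
    [0, 0, 0, 0, 0, 0.0007, 1],
    [0, 0, 0, 0, 0, 0.0004, 1],
    [0, 0, 0, 0, 0, 0, 1],
    [0, 0, 0, 0, 0, 0, 1],
    [0, 0, 0, 0, 0, 0, 1]
  ]
}}

```text
t: 16.5
tcp_pos: [0.6096, -0.2889, 0.0691]
ee_rot: [[-0.001, 1.0, 0.0], [1.0, 0.001, -0.001], [-0.001, 0.0, -1.0]]
ft_force: [-1.9, 0.5, 4.9]
opening: 0.46
grasp_force: 61.0
```

Emit:
{"op": "arm_command", "data": {
  "targets": [
    [0, 0, 0, 0, 0, 0, -0.3],
    [0, 0, 0, 0, 0, 0, -0.5],
    [0, 0, 0, 0, 0, 0, -0.5],
    [0, 0, 0, 0, 0, -0.01, -0.5],
    [0, 0, 0, 0, 0, -0.03, -0.5]
  ]
}}

```text
t: 17.0
tcp_pos: [0.607, -0.2871, 0.1045]
ee_rot: [[-0.001, 1.0, -0.006], [1.0, 0.001, 0.004], [0.004, -0.006, -1.0]]
ft_force: [-0.5, 0.6, -0.3]
opening: 0.752
grasp_force: 0.0
```

Emit:
{"op": "arm_command", "data": {
  "targets": [
    [0, 0, 0, 0, 0, -0.04, -1],
    [0, 0, 0, 0.023, 0, 0, -1],
    [0, 0, 0, 0.046, -0.008, 0, -1],
    [0, 0, 0, 0.046, -0.008, 0, -1],
    [0, 0, 0, 0.046, -0.008, 0, -1]
  ]
}}

```text
t: 17.5
tcp_pos: [0.5849, -0.1259, 0.1485]
ee_rot: [[-0.0, 1.0, 0.001], [1.0, 0.0, -0.0], [-0.0, 0.001, -1.0]]
ft_force: [1.0, 1.0, 0.4]
opening: 1.003
grasp_force: 0.0
```

Emit:
{"op": "arm_command", "data": {
  "targets": [
    [0, 0, 0, 0.046, -0.008, 0, -1],
    [0, 0, 0, 0.046, -0.008, 0, -1],
    [0, 0, 0, 0.046, -0.008, 0, -1],
    [0, 0, 0, 0.046, -0.008, 0, -1],
    [0, 0, 0, 0.046, -0.008, 0, -1]
  ]
}}

```text
t: 18.0
tcp_pos: [0.5445, 0.1045, 0.1486]
ee_rot: [[-0.001, 1.0, 0.001], [1.0, 0.001, 0.0], [0.0, 0.001, -1.0]]
ft_force: [0.9, -0.6, 0.8]
opening: 1.002
grasp_force: 0.0
```

Emit:
{"op": "arm_command", "data": {
  "targets": [
    [0, 0, 0, 0.046, -0.008, 0, -1],
    [0, 0, 0, 0.046, -0.008, 0, -1],
    [0, 0, 0, 0.046, 0, 0, -1],
    [0, 0, 0, 0.046, 0, 0, -1],
    [0, 0, 0, 0.046, 0, 0, -1]
  ]
}}

```text
t: 18.5
tcp_pos: [0.5283, 0.3347, 0.1487]
ee_rot: [[-0.001, 1.0, 0.001], [1.0, 0.001, 0.0], [0.0, 0.001, -1.0]]
ft_force: [0.4, -0.2, -0.2]
opening: 0.999
grasp_force: 0.0
```

Emit:
{"op": "arm_command", "data": {
  "targets": [
    [0, 0, 0, 0.016, 0, 0, -1],
    [0, 0, 0, 0, 0, 0, -1],
    [0, 0, 0, 0, 0, 0, -1],
    [0, 0, 0, 0, 0, 0, -1],
    [0, 0, 0, 0, 0, 0, -1]
  ]
}}

```text
t: 19.0
tcp_pos: [0.5291, 0.3469, 0.148]
ee_rot: [[0.001, 1.0, -0.0], [1.0, -0.001, -0.0], [-0.0, -0.0, -1.0]]
ft_force: [-0.4, -0.1, -0.6]
opening: 1.001
grasp_force: 0.0
```

Emit:
{"op": "arm_command", "data": {
  "targets": [
    [0, 0, 0, 0.001, 0.0005, 0.02, -1],
    [0, 0, 0, 0, 0, 0.025, -1],
    [0, 0, 0, 0, 0, 0.02, -1],
    [0, 0, 0, 0, 0, 0.01, -1],
    [0, 0, 0, 0, 0, 0.003, -1]
  ]
}}

```text
t: 19.5
tcp_pos: [0.5287, 0.3483, 0.0685]
ee_rot: [[0.0, 1.0, -0.002], [1.0, -0.0, -0.001], [-0.001, -0.002, -1.0]]
ft_force: [0.7, 0.3, -0.1]
opening: 1.002
grasp_force: 0.0
```

Emit:
{"op": "arm_command", "data": {
  "targets": [
    [0, 0, 0, 0, 0, 0, -0.3],
    [0, 0, 0, 0, 0, 0, -0.3],
    [0, 0, 0, 0, 0, 0, -0.1],
    [0, 0, 0, 0, 0, 0, -0.05],
    [0, 0, 0, 0, 0, 0, 0.05]
  ]
}}

```text
t: 20.0
tcp_pos: [0.5296, 0.3497, 0.0706]
ee_rot: [[-0.001, 1.0, 0.001], [1.0, 0.001, 0.0], [0.0, 0.001, -1.0]]
ft_force: [0.0, -0.7, 0.2]
opening: 0.472
grasp_force: 0.1
```

Emit:
{"op": "arm_command", "data": {
  "targets": [
    [0, 0, 0, 0, 0, 0, 0.15],
    [0, 0, 0, 0, 0, 0, 1],
    [0, 0, 0, 0, 0, 0, 1],
    [0, 0, 0, 0, 0, 0, 1],
    [0, 0, 0, 0, 0, 0, 1]
  ]
}}

```text
t: 20.5
tcp_pos: [0.5298, 0.3497, 0.0707]
ee_rot: [[-0.001, 1.0, 0.001], [1.0, 0.001, 0.001], [0.001, 0.001, -1.0]]
ft_force: [0.2, 0.3, 4.4]
opening: 0.461
grasp_force: 60.5
```

Emit:
{"op": "arm_command", "data": {
  "targets": [
    [0, 0, 0, 0, 0, -0.005, 1],
    [0, 0, 0, 0, 0, -0.015, 1],
    [0, 0, 0, 0, 0, -0.02, 1],
    [0, 0, 0, 0, 0, -0.02, 1],
    [0, 0, 0, -0.02, 0, 0, 1]
  ]
}}

```text
t: 21.0
tcp_pos: [0.5311, 0.3313, 0.1342]
ee_rot: [[-0.003, 1.0, 0.006], [1.0, 0.003, 0.003], [0.003, 0.006, -1.0]]
ft_force: [0.3, 0.0, -0.7]
opening: 0.46
grasp_force: 60.4
```

Emit:
{"op": "arm_command", "data": {
  "targets": [
    [0, 0, 0, -0.046, 0, 0, 1],
    [0, 0, 0, -0.046, 0, 0, 1],
    [0, 0, 0, -0.046, 0, 0, 1],
    [0, 0, 0, -0.046, 0, 0, 1],
    [0, 0, 0, -0.046, 0, 0, 1]
  ]
}}

```text
t: 21.5
tcp_pos: [0.528, 0.0967, 0.1289]
ee_rot: [[-0.001, 1.0, -0.002], [1.0, 0.001, -0.001], [-0.001, -0.002, -1.0]]
ft_force: [0.0, -0.3, -0.7]
opening: 0.463
grasp_force: 60.4
```

Emit:
{"op": "arm_command", "data": {
  "targets": [
    [0, 0, 0, -0.046, 0, 0, 1],
    [0, 0, 0, -0.046, -0.002, 0, 1],
    [0, 0, 0, -0.046, -0.002, 0, 1],
    [0, 0, 0, -0.046, -0.002, 0, 1],
    [0, 0, 0, -0.046, -0.002, 0, 1]
  ]
}}

```text
t: 22.0
tcp_pos: [0.5198, -0.1328, 0.129]
ee_rot: [[-0.0, 1.0, -0.002], [1.0, 0.0, 0.0], [0.0, -0.002, -1.0]]
ft_force: [0.1, 0.1, -1.0]
opening: 0.458
grasp_force: 60.4
```

Emit:
{"op": "arm_command", "data": {
  "targets": [
    [0, 0, 0, -0.04, 0, 0, 1],
    [0, 0, 0, -0.02, 0, 0, 1],
    [0, 0, 0, -0.01, 0, 0.015, 1],
    [0, 0, 0, 0, 0, 0.02, 1],
    [0, 0, 0, 0, 0, 0.015, 1]
  ]
}}

```text
t: 22.5
tcp_pos: [0.5199, -0.1999, 0.0769]
ee_rot: [[-0.001, 1.0, -0.003], [1.0, 0.001, 0.002], [0.002, -0.003, -1.0]]
ft_force: [0.3, 0.7, -1.5]
opening: 0.46
grasp_force: 60.4
```

Emit:
{"op": "arm_command", "data": {
  "targets": [
    [0, 0, 0, 0, 0, 0.002, 1],
    [0, 0, 0, 0, 0, 0.002, 1],
    [0, 0, 0, 0, 0, 0.001, 1],
    [0, 0, 0, 0, 0, 0, 1],
    [0, 0, 0, 0, 0, 0, 1]
  ]
}}

```text
t: 23.0
tcp_pos: [0.5224, -0.2007, 0.0758]
ee_rot: [[-0.001, 1.0, 0.001], [1.0, 0.001, -0.001], [-0.001, 0.001, -1.0]]
ft_force: [-0.3, -0.7, -1.2]
opening: 0.463
grasp_force: 60.4
```

Emit:
{"op": "arm_command", "data": {
  "targets": [
    [0, 0, 0, 0, 0, 0.0015, 1],
    [0, 0, 0, 0, 0, 0.001, 1],
    [0, 0, 0, 0, 0, 0.001, 1],
    [0, 0, 0, 0, 0, 0.001, 1],
    [0, 0, 0, 0, 0, 0, 1]
  ]
}}

```text
t: 23.5
tcp_pos: [0.5219, -0.2007, 0.0707]
ee_rot: [[-0.001, 1.0, -0.0], [1.0, 0.001, -0.0], [-0.0, -0.0, -1.0]]
ft_force: [-1.3, 1.4, 2.0]
opening: 0.462
grasp_force: 60.5
```

Emit:
{"op": "arm_command", "data": {
  "targets": [
    [0, 0, 0, 0, 0, 0.0006, 1],
    [0, 0, 0, 0, 0, 0.0004, 1],
    [0, 0, 0, 0, 0, 0, 1],
    [0, 0, 0, 0, 0, 0, 1],
    [0, 0, 0, 0, 0, 0, 1]
  ]
}}

```text
t: 24.0
tcp_pos: [0.5219, -0.2008, 0.0707]
ee_rot: [[-0.001, 1.0, -0.0], [1.0, 0.001, -0.0], [-0.0, -0.0, -1.0]]
ft_force: [-4.1, 1.0, 7.2]
opening: 0.46
grasp_force: 60.9
```

Emit:
{"op": "arm_command", "data": {
  "targets": [
    [0, 0, 0, 0, 0, 0, -0.3],
    [0, 0, 0, 0, 0, 0, -0.5],
    [0, 0, 0, 0, 0, 0, -0.5],
    [0, 0, 0, 0, 0, -0.01, -0.5],
    [0, 0, 0, 0, 0, -0.03, -0.5]
  ]
}}

```text
t: 24.5
tcp_pos: [0.5194, -0.1993, 0.1066]
ee_rot: [[-0.001, 1.0, -0.006], [1.0, 0.001, 0.004], [0.004, -0.006, -1.0]]
ft_force: [0.3, 0.2, 0.6]
opening: 0.753
grasp_force: 0.0
```

Emit:
{"op": "arm_command", "data": {
  "targets": [
    [0, 0, 0, 0, 0, -0.04, -1],
    [0, 0, 0, 0.02, 0, 0, -1],
    [0, 0, 0, 0.04, 0, 0, -1],
    [0, 0, 0, 0.02, 0, 0, -1],
    [0, 0, 0, 0, 0, 0, -1]
  ]
}}

```text
t: 25.0
tcp_pos: [0.5218, -0.1186, 0.1501]
ee_rot: [[-0.004, 1.0, 0.001], [1.0, 0.004, 0.0], [0.0, 0.001, -1.0]]
ft_force: [-0.2, 0.5, -0.4]
opening: 1.001
grasp_force: 0.0
```

```bash
python3 - <<'E'
from seg import *
t=vision.camera("top"); s=vision.camera("scene"); print(manip.sense()['tcp_pos'],manip.sense()['t'])
def show(c,u0,v0,w,h):
    g=c["color"][v0:v0+h,u0:u0+w].astype(int).max(2); print(u0,v0); print('\n'.join(''.join(' .:-=+*#%@'[min(9,x//26)] for x in r) for r in g))
show(t,118,183,90,58); show(s,145,155,80,55)
E
```

```text
[ 0.522  -0.1207  0.15  ] 25.1
118 183
******++++++++++++++++++++++++++++===-==------------=----------------------------------+**
******=---------------------------:::::::::::::::::::::::::::::::::::::::::::::::::::::-+*
*****+=::::::::::::::::::::::::::::::::::.:.:::.:::.:::::::::::::::::::::::::::::::::::-+*
*****+-:.::::::::::::::::::::::::::::::::::::::::::::::::::::::::::::::::::::::::::::::-+*
****+=-:..::::::::::::::::::::::::::::::::::::::::::....:..::::::::::::::::::::::::::::-+*
*****=-...:::::::::::::::::::::::::::::::::::::::::.........:::::::::::::::::::::::::::-+*
****+=:...::::::::::::::::::::::::::::::::::::::::...........::::::::::::::::::::::::::-+*
****+=:...::::::::::::::::::::::::::::::::::::::::...........::::::::::::::::::::::::::-+*
****+=:...::::::::::::::::::::::::::::::::::::::..............::::::::::::::::::::::::::+*
****+=-...::::::::::::::::::::::::::::::::::::::..............:::::::::::::::::::::::::-+*
****+=:...:::::::::::::::::::::::::::::::::::::..............::::::::::::::::::::::::::-+*
****+=:...:::::::::::::::::::::::::::::::::::::.............
[... 7979 characters left out ...]
%%%%%%%%@%%+..:::::.:#%%%%%%%%%%%%%%%%%%%%%%%%%%%%%%
%%%%%%%%%%%%%%#####***+%%%%%%%%%%%%%%%@%%=.::::#%%%%%%%%%%%%%%%%%%%%%%%%%%%%%%%%
%%%%%%%%%%%%%%#####***+%%%%%%%%%%%%%%%%%@%+::#%%@%%%%%%%%%%%%%%%%%%%%%%%%%%%%%%%
%%%%%%%%%%%%%%####****+%%%%%%%%%%%%%%%%%%@%##%%%%%%%%%%%%%%%%%%%%%%%%%%%%%%%%%%%
%%%%%%%%%%%%%%#####***#%%%%%%%%%%%%%%%%%%%%%%%%%%%%%%%%%%%%%%%%%%%%%%%%%%%%%%%%%
%%%%%%%%%%%%%%####***+%%%%%%%%%%%%%%%%%%%%%%%%%%%%%%%%%%%%%%%%%%%%%%%%%%%%%%%%%%
%%%%%%%%%%%%%###****#%%%%%%%%%%%%%%%%%%%%%%%%%%%%%%%%%%%%%%%%%%%%%%%%%%%%%%%%%%%
%@%%%%%%%%%%%%#*#%%%%%%%%%%%%%%%%%%%%%%%%%%%%%%%%%%%%%%%%%%%%%%%%%%%%%%%%%%%%%%%
%%%%%%%%%%%%%%%%%%%%%%%%%%%%%%%%%%%%%%%%%%%%%%%%%%%%%%%%%%%%%%%%%%%%%%%%%%%%%%%%
```

```bash
python3 - <<'E'
from seg import *
t=vision.camera("top"); s=vision.camera("scene")
g=t["color"].max(2)
for n,(u0,v0,w,h) in dict(dark=(124,212,25,24),bottle=(151,213,25,24),red=(178,212,25,24)).items():
    m=(g[v0:v0+h,u0:u0+w]>98).astype(np.uint8);k=cv2.connectedComponentsWithStats(m);i=1+np.argmax(k[2][1:,4]);c=k[3][i]+[u0,v0];print(n,c,k[2][i],atz(t,*c,.024))
# spool top disc: top view, bright >=125 region rows 196..~207
u0,v0,w,h=148,190,28,27; m=(g[v0:v0+h,u0:u0+w]>128).astype(np.uint8)
k=cv2.connectedComponentsWithStats(m);i=1+np.argmax(k[2][1:,4]); print(k[2][i],k[3][i]+[u0,v0])
# manual: top edges rows/cols from the printed map
for c in [(160.2,203.0),(160.5,203.0)]: print("spool",atz(t,*c,.069))
a=(160.3,203.); b=(187.4,164.3)
print("tri",tri(t,a,s,b))
E
```

```text
dark [136.5739 225.1203] [  3   4  20  19 291] [0.532  0.3491 0.024 ]
bottle [163.4471 224.5939] [  3   2  20  20 293] [0.5305 0.2741 0.024 ]
red [190.3333 224.0442] [  3   3  20  19 294] [0.529  0.1991 0.024 ]
[  6   6  14  18 173] [160.7168 203.8092]
spool [0.5833 0.2728 0.069 ]
spool [0.5833 0.272  0.069 ]
tri (array([0.586 , 0.2725, 0.0633]), np.float64(0.004214449668577791))
```

Emit:
{"op": "arm_command", "data": {
  "targets": [
    [0, 0, 0, 0.025, 0.004, 0, -1],
    [0, 0, 0, 0.045, 0.007, 0, -1],
    [0, 0, 0, 0.045, 0.007, 0, -1],
    [0, 0, 0, 0.045, 0.007, 0, -1],
    [0, 0, 0, 0.045, 0.007, 0, -1]
  ]
}}

```text
t: 25.7
tcp_pos: [0.5541, 0.085, 0.1496]
ee_rot: [[0.001, 1.0, 0.001], [1.0, -0.001, -0.0], [-0.0, 0.001, -1.0]]
ft_force: [1.0, -0.2, -0.3]
opening: 0.997
grasp_force: 0.0
```

Emit:
{"op": "arm_command", "data": {
  "targets": [
    [0, 0, 0, 0.045, 0.007, 0, -0.5],
    [0, 0, 0, 0.045, 0.008, 0, -0.5],
    [0, 0, 0, 0.045, 0.008, 0, -0.5],
    [0, 0, 0, 0.035, 0.008, 0, -0.5],
    [0, 0, 0, 0.0185, 0, 0, -0.5]
  ]
}}

```text
t: 26.2
tcp_pos: [0.5853, 0.2746, 0.1493]
ee_rot: [[-0.002, 1.0, 0.0], [1.0, 0.002, 0.0], [0.0, 0.0, -1.0]]
ft_force: [-0.5, -0.4, -0.4]
opening: 0.746
grasp_force: 0.0
```

Emit:
{"op": "arm_command", "data": {
  "targets": [
    [0, 0, 0, 0, 0, 0.02, -0.5],
    [0, 0, 0, 0, 0, 0.03, -0.5],
    [0, 0, 0, 0, 0, 0.02, -0.5],
    [0, 0, 0, 0, 0, 0, -0.5],
    [0, 0, 0, 0, 0, 0, -0.5]
  ]
}}

```text
t: 26.7
tcp_pos: [0.5845, 0.2719, 0.0794]
ee_rot: [[0.0, 1.0, -0.001], [1.0, -0.0, -0.0], [-0.0, -0.001, -1.0]]
ft_force: [0.2, -0.2, 1.4]
opening: 0.747
grasp_force: 0.0
```

Emit:
{"op": "arm_command", "data": {
  "targets": [
    [0, 0, 0, 0.0005, 0, 0.015, -0.5],
    [0, 0, 0, 0, 0, 0.015, -0.5],
    [0, 0, 0, 0, 0, 0.012, -0.5],
    [0, 0, 0, 0, 0, 0.008, -0.5],
    [0, 0, 0, 0, 0, 0.005, -0.5]
  ]
}}

```text
t: 27.2
tcp_pos: [0.5836, 0.2732, 0.0228]
ee_rot: [[-0.001, 1.0, -0.002], [1.0, 0.001, -0.001], [-0.001, -0.002, -1.0]]
ft_force: [-0.3, -0.4, -0.5]
opening: 0.746
grasp_force: 0.0
```

Emit:
{"op": "arm_command", "data": {
  "targets": [
    [0, 0, 0, 0, 0, 0, -0.3],
    [0, 0, 0, 0, 0, 0, -0.2],
    [0, 0, 0, 0, 0, 0, -0.1],
    [0, 0, 0, 0, 0, 0, -0.05],
    [0, 0, 0, 0, 0, 0, 0.05]
  ]
}}

```text
t: 27.7
tcp_pos: [0.5846, 0.2736, 0.025]
ee_rot: [[-0.001, 1.0, 0.001], [1.0, 0.001, 0.0], [0.0, 0.001, -1.0]]
ft_force: [0.3, -1.1, 0.9]
opening: 0.477
grasp_force: 0.3
```

Emit:
{"op": "arm_command", "data": {
  "targets": [
    [0, 0, 0, 0, 0, 0, 0.15],
    [0, 0, 0, 0, 0, 0, 1],
    [0, 0, 0, 0, 0, 0, 1],
    [0, 0, 0, 0, 0, 0, 1],
    [0, 0, 0, 0, 0, 0, 1]
  ]
}}

```text
t: 28.2
tcp_pos: [0.585, 0.2737, 0.0253]
ee_rot: [[-0.001, 1.0, 0.001], [1.0, 0.001, 0.0], [0.0, 0.001, -1.0]]
ft_force: [-0.5, 0.5, 6.0]
opening: 0.452
grasp_force: 60.7
```

Emit:
{"op": "arm_command", "data": {
  "targets": [
    [0, 0, 0, 0, 0, -0.005, 1],
    [0, 0, 0, 0, 0, -0.015, 1],
    [0, 0, 0, 0, 0, -0.02, 1],
    [0, 0, 0, 0, 0, -0.015, 1],
    [0, 0, 0, -0.02, 0, 0, 1]
  ]
}}

```text
t: 28.7
tcp_pos: [0.5864, 0.2552, 0.0834]
ee_rot: [[-0.004, 1.0, 0.006], [1.0, 0.004, 0.002], [0.002, 0.006, -1.0]]
ft_force: [-0.1, -0.1, 0.3]
opening: 0.452
grasp_force: 60.2
```

Emit:
{"op": "arm_command", "data": {
  "targets": [
    [0, 0, 0, -0.04, -0.003, 0, 1],
    [0, 0, 0, -0.045, -0.003, 0, 1],
    [0, 0, 0, -0.045, -0.003, 0, 1],
    [0, 0, 0, -0.045, -0.003, 0, 1],
    [0, 0, 0, -0.04, 0, 0, 1]
  ]
}}

```text
t: 29.2
tcp_pos: [0.5711, 0.0356, 0.0788]
ee_rot: [[-0.0, 1.0, -0.001], [1.0, 0.0, -0.001], [-0.001, -0.001, -1.0]]
ft_force: [0.3, 0.1, -0.3]
opening: 0.451
grasp_force: 60.3
```

Emit:
{"op": "arm_command", "data": {
  "targets": [
    [0, 0, 0, -0.022, 0, 0, 1],
    [0, 0, 0, -0.0107, 0, 0, 1],
    [0, 0, 0, 0, 0, 0.015, 1],
    [0, 0, 0, 0, 0, 0.015, 1],
    [0, 0, 0, 0, 0, 0, 1]
  ]
}}

```text
t: 29.7
tcp_pos: [0.5695, 0.0071, 0.0451]
ee_rot: [[-0.002, 1.0, -0.007], [1.0, 0.002, 0.001], [0.001, -0.007, -1.0]]
ft_force: [-0.1, 0.2, 0.5]
opening: 0.453
grasp_force: 60.3
```

```bash
python3 - <<'E'
from seg import *
s=vision.camera("scene"); st=manip.sense(); print(st['tcp_pos'],st['ft_force'])
def show(c,u0,v0,w,h):
    g=c["color"][v0:v0+h,u0:u0+w].astype(int).max(2); print(u0,v0); print('\n'.join(''.join(' .:-=+*#%@'[min(9,x//26)] for x in r) for r in g))
show(s,222,160,44,62)
print(proj(s,[.573,.0055,.014]),proj(s,[.573,.0055,.043]))
E
```

```text
[0.5704 0.0071 0.0465] [ 0.0608 -0.7155 -0.5376]
222 160
%%@#+=:..:::::::::::.:.....:...--:...:+****+
%%#=.....::::::::::...:........:-:...+****#%
%*-. .....::::................:-:....****#%@
%%#*-:. ..::::................:--:...**+#%@%
%%%%%%+*=..::::.......:......:-:--:.-+%%%%%%
%%%%%%%#=.--::............:..:::::. ##%@@%%%
%%%%%%%*-.+=::....:............:....%@%%%%%%
%%%%%%%%+=+-::....:................=%@%%%%@%
%%%%%%@%++=:.:.....................#@%%%%%%%
%%@@@@%+==-.:::....::.........#+...%@%%%%%%%
@#+*##+=--::........:........#@*..:%@%%%%%%%
@+:=+==---::....:............@@*..#@%%%%%%%%
%=:++=-::::..................@@*..%@%%%%%%%%
*::=+--:.::........:.........+#=. %@%%%%%%%%
+::--:::.:-:.......:.............:%%%%%%%%%%
+-.:-:...:::.=%*:...::...........#@%%%%%%%%%
%%+:-:....:::-**=:..%+.......... %@%%%%%%%%%
@@*.::....::::.--:..@*.::.....:.*@%%%%%%%%##
*#+-.:.....:::.....:@*.::....=#%@@%%%%%%%%##
--%+.:.......-:....:%@+:.....#@@%%%%%%%%%###
:.@*.........#+...#%@%=::... %@%%%%%%%%%#*##
:.%#-....:..:@*...%@@*..:...#@%%%%%%%%%%#*##
:.%@+.......-@*..:%@@+.:.:=-%@%%%%%%%%%#****
:.%@*...
[... 1086 characters left out ...]
@@@@@@@@@@@@@%#**+#%%%%%%%%%%%
%%%%%%%%%#*#%@@@@@@@@@@@%%####*+*%%%%%%%%%%%
%%%%%%%%@%#%@@@@@@@@@@@@@%#####*#%%%%%%%%%%%
%%%%%%%%@%#@@@@@@@@@@@@@@%#####*%%%%%%%%%%%%
%%%%%%%%%@%@@@@@@@@@@@@@@%####%%#%%%%%%%%%%%
%%%%%%%%%@@@@@@@@@@@@@@@@@@%#%@%*%%%%%%%%%%%
%%%%%%%%%%@@@@@@@@@@@@@@@@@@@%#*#%%%%%%%%%%%
%%%%%%%%%%%@@@@@@@@@@@@@@@@%%#*#%%%%%%%%%%%%
%%%%%%%%%%%@@%@@@@@%%%%%%%%###%%%%%%%%%%%%%%
%%%%%%%%%%%%%%%%%%%%%%#####*#%%%%%%%%%%%%%%%
%%%%%%%%%%%%%%%#####%##**+#%%%%%%%%%%%%%%%%%
%%%%%%%%%%%%%%%%%%%%%%%%%#%%%%%%%%%%%%%%%%%%
%%%%%%%%%%%%%%%%%%%%%%%%%%%%%%%%%%%%%%%%%%%%
%%%%%%%%%%%%%%%%%%%%%%%%%%%%%%%%%%%%%%%%%%%%
%%%%%%%%%%%%%%%%%%%%%%%%%%%%%%%%%%%%%%%%%%%%
[241.2263 207.1062] [241.3498 199.1189]
```

Emit:
{"op": "arm_command", "data": {
  "targets": [
    [0, 0, 0, 0, 0, 0.012, 1],
    [0, 0, 0, 0, 0, 0.012, 1],
    [0, 0, 0, 0, 0, 0.006, 1],
    [0, 0, 0, 0, 0, 0, 1],
    [0, 0, 0, 0, 0, 0, 1]
  ]
}}

```text
t: 30.25
tcp_pos: [0.5726, 0.0058, 0.0192]
ee_rot: [[-0.001, 1.0, -0.0], [1.0, 0.001, 0.0], [0.0, -0.0, -1.0]]
ft_force: [0.1, -0.3, -0.8]
opening: 0.451
grasp_force: 60.3
```

Emit:
{"op": "arm_command", "data": {
  "targets": [
    [0, 0, 0, 0, 0, 0.003, 1],
    [0, 0, 0, 0, 0, 0.003, 1],
    [0, 0, 0, 0, 0, 0.002, 1],
    [0, 0, 0, 0, 0, 0.001, 1],
    [0, 0, 0, 0, 0, 0, 1]
  ]
}}

```text
t: 30.75
tcp_pos: [0.5725, 0.0057, 0.0102]
ee_rot: [[-0.001, 1.0, -0.0], [1.0, 0.001, 0.0], [0.0, -0.0, -1.0]]
ft_force: [0.4, -0.4, -1.0]
opening: 0.455
grasp_force: 60.3
```

Emit:
{"op": "arm_command", "data": {
  "targets": [
    [0, 0, 0, 0, 0, 0.001, 1],
    [0, 0, 0, 0, 0, 0.001, 1],
    [0, 0, 0, 0, 0, 0.0005, 1],
    [0, 0, 0, 0, 0, 0.0003, 1],
    [0, 0, 0, 0, 0, 0, 1]
  ]
}}

```text
t: 31.25
tcp_pos: [0.5726, 0.0058, 0.0076]
ee_rot: [[-0.001, 1.0, -0.0], [1.0, 0.001, -0.0], [-0.0, -0.0, -1.0]]
ft_force: [0.3, -0.7, 1.0]
opening: 0.456
grasp_force: 60.3
```

Emit:
{"op": "arm_command", "data": {
  "targets": [
    [0, 0, 0, 0, 0, 0.0006, 1],
    [0, 0, 0, 0, 0, 0.0005, 1],
    [0, 0, 0, 0, 0, 0, 1],
    [0, 0, 0, 0, 0, 0, 1],
    [0, 0, 0, 0, 0, 0, 1]
  ]
}}

```text
t: 31.75
tcp_pos: [0.5726, 0.0057, 0.0065]
ee_rot: [[-0.001, 1.0, -0.0], [1.0, 0.001, -0.0], [-0.0, -0.0, -1.0]]
ft_force: [0.4, 0.3, -0.9]
opening: 0.457
grasp_force: 60.3
```

Emit:
{"op": "arm_command", "data": {
  "targets": [
    [0, 0, 0, 0, 0, 0.0006, 1],
    [0, 0, 0, 0, 0, 0.0005, 1],
    [0, 0, 0, 0, 0, 0, 1],
    [0, 0, 0, 0, 0, 0, 1],
    [0, 0, 0, 0, 0, 0, 1]
  ]
}}

```text
t: 32.25
tcp_pos: [0.5728, 0.0057, 0.0063]
ee_rot: [[-0.001, 1.0, 0.0], [1.0, 0.001, -0.0], [-0.0, 0.0, -1.0]]
ft_force: [-2.7, -0.4, 5.0]
opening: 0.454
grasp_force: 61.0
```

Emit:
{"op": "arm_command", "data": {
  "targets": [
    [0, 0, 0, 0, 0, 0, -0.1],
    [0, 0, 0, 0, 0, 0, -0.3],
    [0, 0, 0, 0, 0, 0, -0.3],
    [0, 0, 0, 0, 0, -0.01, -0.3],
    [0, 0, 0, 0, 0, -0.03, -0.3]
  ]
}}

```text
t: 32.75
tcp_pos: [0.5696, 0.0061, 0.0427]
ee_rot: [[-0.001, 1.0, -0.007], [1.0, 0.001, 0.001], [0.001, -0.007, -1.0]]
ft_force: [0.4, 0.5, 0.6]
opening: 0.649
grasp_force: 0.0
```

Emit:
{"op": "arm_command", "data": {
  "targets": [
    [0, 0, 0, 0, 0, -0.04, -0.5],
    [0, 0, 0, 0, 0, -0.045, -0.5],
    [0, 0, 0, -0.025, 0, -0.02, -1],
    [0, 0, 0, -0.045, -0.015, 0, -1],
    [0, 0, 0, -0.045, -0.015, 0, -1]
  ]
}}

```text
t: 33.25
tcp_pos: [0.5434, -0.1103, 0.153]
ee_rot: [[-0.003, 1.0, 0.004], [1.0, 0.003, -0.001], [-0.001, 0.004, -1.0]]
ft_force: [0.6, -0.9, -0.7]
opening: 0.999
grasp_force: 0.0
```

Emit:
{"op": "arm_command", "data": {
  "targets": [
    [0, 0, 0, -0.045, -0.015, 0, -1],
    [0, 0, 0, -0.03, -0.006, 0, -1],
    [0, 0, 0, -0.0165, 0, 0, -1],
    [0, 0, 0, 0, 0, 0, -1],
    [0, 0, 0, 0, 0, 0, -1]
  ]
}}

```text
t: 33.75
tcp_pos: [0.5222, -0.2002, 0.1506]
ee_rot: [[-0.001, 1.0, 0.0], [1.0, 0.001, 0.001], [0.001, 0.0, -1.0]]
ft_force: [-1.0, 0.0, 0.2]
opening: 0.999
grasp_force: 0.0
```

```bash
python3 - <<'E'
from seg import *
t=vision.camera("top");s=vision.camera("scene"); st=manip.sense(); print(st['tcp_pos'],st['t'])
def show(c,u0,v0,w,h):
    g=c["color"][v0:v0+h,u0:u0+w].astype(int)[...,2]; print(u0,v0); print('\n'.join(''.join(' .:-=+*#%@'[min(9,x//26)] for x in r) for r in g))
show(s,225,175,36,45); show(t,240,183,40,42)
print(proj(t,[.573,.0055,.05]),proj(t,[.573,.0055,.014]))
E
```

```text
[ 0.5222 -0.1996  0.1504] 33.85
225 175
+***********************************
************************************
************************************
************************************
#***********************************
#***********************************
************************************
#**********************************#
#***********************************
#***********************************
#***********************************
#***********************************
************************************
************************************
************************************
************************************
************************************
************************************
************************************
************************************
***************#********************
**************+++===+++*************
************+===========************
************============************
************============************
***********#+===========************
************+==========-+***********
***********%*=++========************
********%%%%*+**+=+====#
[... 1674 characters left out ...]
===+
=====+****###+=-----------=*###**++=====
=====+*++*###*=-----::----+*###**++====+
=====++*++*##**=---------=*####*++======
======+*+++*##**===---==+*#####*++======
======+**++*####*++===++*######*++======
===+==++**+***####*****#####***++======+
=+=====+***++***##########*****+====+===
========+***++++**#***#**++***++========
=====+==+++**+++++++++++++***++=========
==========++****++++++++***++===========
====+======+++**********++++============
====+=======+++++***++++++=======+======
================+++++++==+=====+======++
========================================
+====+==================================
=================++=====================
[258.9875 204.0611] [259.0396 206.3748]
```

Emit:
{"op": "arm_command", "data": {
  "targets": [
    [0, 0, 0, -0.001, 0, 0.02, -0.7],
    [0, 0, 0, 0, 0, 0.025, -0.7],
    [0, 0, 0, 0, 0, 0.02, -0.7],
    [0, 0, 0, 0, 0, 0.01, -0.7],
    [0, 0, 0, 0, 0, 0.005, -0.7]
  ]
}}

```text
t: 34.35
tcp_pos: [0.5215, -0.2005, 0.0692]
ee_rot: [[-0.002, 1.0, -0.002], [1.0, 0.002, 0.001], [0.001, -0.002, -1.0]]
ft_force: [-0.2, 0.1, -0.3]
opening: 0.847
grasp_force: 0.0
```

Emit:
{"op": "arm_command", "data": {
  "targets": [
    [0, 0, 0, 0, 0, 0, -0.4],
    [0, 0, 0, 0, 0, 0, -0.2],
    [0, 0, 0, 0, 0, 0, -0.05],
    [0, 0, 0, 0, 0, 0, 0.05],
    [0, 0, 0, 0, 0, 0, 1]
  ]
}}

```text
t: 34.85
tcp_pos: [0.5226, -0.2023, 0.0717]
ee_rot: [[-0.001, 1.0, 0.002], [1.0, 0.001, -0.001], [-0.001, 0.002, -1.0]]
ft_force: [-0.9, 0.3, 3.2]
opening: 0.463
grasp_force: 60.4
```

Emit:
{"op": "arm_command", "data": {
  "targets": [
    [0, 0, 0, 0, 0, 0, 1],
    [0, 0, 0, 0, 0, 0, 1],
    [0, 0, 0, 0, 0, 0, 1],
    [0, 0, 0, 0, 0, 0, 1],
    [0, 0, 0, 0, 0, 0, 1]
  ]
}}

```text
t: 35.35
tcp_pos: [0.5225, -0.2023, 0.0716]
ee_rot: [[-0.001, 1.0, 0.002], [1.0, 0.001, -0.001], [-0.001, 0.002, -1.0]]
ft_force: [-1.2, -0.2, 5.3]
opening: 0.467
grasp_force: 60.4
```

Emit:
{"op": "arm_command", "data": {
  "targets": [
    [0, 0, 0, 0, 0, -0.005, 1],
    [0, 0, 0, 0, 0, -0.015, 1],
    [0, 0, 0, 0, 0, -0.02, 1],
    [0, 0, 0, 0, 0, -0.02, 1],
    [0, 0, 0, 0.02, 0, 0, 1]
  ]
}}

```text
t: 35.85
tcp_pos: [0.5239, -0.1841, 0.1351]
ee_rot: [[0.001, 1.0, 0.006], [1.0, -0.001, -0.004], [-0.004, 0.006, -1.0]]
ft_force: [-0.1, -0.3, -0.4]
opening: 0.462
grasp_force: 60.3
```

Emit:
{"op": "arm_command", "data": {
  "targets": [
    [0, 0, 0, 0.046, 0, 0, 1],
    [0, 0, 0, 0.046, 0, 0, 1],
    [0, 0, 0, 0.046, 0, 0, 1],
    [0, 0, 0, 0.046, 0, 0, 1],
    [0, 0, 0, 0.046, 0, 0, 1]
  ]
}}

```text
t: 36.35
tcp_pos: [0.5213, 0.05, 0.1312]
ee_rot: [[-0.001, 1.0, 0.001], [1.0, 0.001, 0.0], [0.0, 0.001, -1.0]]
ft_force: [1.0, 0.4, -0.7]
opening: 0.459
grasp_force: 60.3
```

Emit:
{"op": "arm_command", "data": {
  "targets": [
    [0, 0, 0, 0.046, 0.002, 0, 1],
    [0, 0, 0, 0.046, 0.002, 0, 1],
    [0, 0, 0, 0.046, 0.002, 0, 1],
    [0, 0, 0, 0.046, 0.002, 0, 1],
    [0, 0, 0, 0.046, 0, 0, 1]
  ]
}}

```text
t: 36.85
tcp_pos: [0.5292, 0.2802, 0.1312]
ee_rot: [[-0.001, 1.0, 0.001], [1.0, 0.001, 0.0], [0.0, 0.001, -1.0]]
ft_force: [0.7, -0.6, -1.0]
opening: 0.457
grasp_force: 60.4
```

Emit:
{"op": "arm_command", "data": {
  "targets": [
    [0, 0, 0, 0.04, 0, 0, 1],
    [0, 0, 0, 0.02, 0, 0, 1],
    [0, 0, 0, 0.0105, 0, 0.015, 1],
    [0, 0, 0, 0, 0, 0.02, 1],
    [0, 0, 0, 0, 0, 0.015, 1]
  ]
}}

```text
t: 37.35
tcp_pos: [0.5285, 0.3475, 0.0781]
ee_rot: [[-0.0, 1.0, -0.002], [1.0, 0.0, -0.002], [-0.002, -0.002, -1.0]]
ft_force: [-0.8, -0.8, -1.0]
opening: 0.461
grasp_force: 60.4
```

Emit:
{"op": "arm_command", "data": {
  "targets": [
    [0, 0, 0, 0, 0, 0.002, 1],
    [0, 0, 0, 0, 0, 0.001, 1],
    [0, 0, 0, 0, 0, 0, 1],
    [0, 0, 0, 0, 0, 0, 1],
    [0, 0, 0, 0, 0, 0, 1]
  ]
}}

```text
t: 37.85
tcp_pos: [0.53, 0.3488, 0.0785]
ee_rot: [[-0.001, 1.0, 0.002], [1.0, 0.001, 0.001], [0.001, 0.002, -1.0]]
ft_force: [0.2, 1.2, -0.5]
opening: 0.464
grasp_force: 60.4
```

Emit:
{"op": "arm_command", "data": {
  "targets": [
    [0, 0, 0, -0.0005, 0.0005, 0.002, 1],
    [0, 0, 0, 0, 0, 0.0015, 1],
    [0, 0, 0, 0, 0, 0.0015, 1],
    [0, 0, 0, 0, 0, 0.001, 1],
    [0, 0, 0, 0, 0, 0, 1]
  ]
}}

```text
t: 38.35
tcp_pos: [0.5298, 0.3483, 0.0717]
ee_rot: [[-0.001, 1.0, -0.0], [1.0, 0.001, 0.0], [0.0, -0.0, -1.0]]
ft_force: [-0.7, 0.2, 1.5]
opening: 0.463
grasp_force: 60.5
```

Emit:
{"op": "arm_command", "data": {
  "targets": [
    [0, 0, 0, 0, 0, 0.0006, 1],
    [0, 0, 0, 0, 0, 0.0005, 1],
    [0, 0, 0, 0, 0, 0.0004, 1],
    [0, 0, 0, 0, 0, 0, 1],
    [0, 0, 0, 0, 0, 0, 1]
  ]
}}

```text
t: 38.85
tcp_pos: [0.5298, 0.3485, 0.0717]
ee_rot: [[-0.001, 1.0, -0.0], [1.0, 0.001, 0.0], [0.0, -0.0, -1.0]]
ft_force: [-3.5, -1.1, 8.7]
opening: 0.465
grasp_force: 61.0
```

Emit:
{"op": "arm_command", "data": {
  "targets": [
    [0, 0, 0, 0, 0, 0, -0.3],
    [0, 0, 0, 0, 0, 0, -0.6],
    [0, 0, 0, 0, 0, 0, -0.6],
    [0, 0, 0, 0, 0, -0.01, -0.6],
    [0, 0, 0, 0, 0, -0.03, -0.6]
  ]
}}

```text
t: 39.35
tcp_pos: [0.5273, 0.3469, 0.1066]
ee_rot: [[-0.001, 1.0, -0.007], [1.0, 0.001, -0.003], [-0.003, -0.007, -1.0]]
ft_force: [-0.4, 0.3, 0.2]
opening: 0.8
grasp_force: 0.0
```

Emit:
{"op": "arm_command", "data": {
  "targets": [
    [0, 0, 0, 0, 0, -0.04, -0.6],
    [0, 0, 0, -0.023, 0, 0, -0.6],
    [0, 0, 0, -0.046, 0.008, 0, -0.6],
    [0, 0, 0, -0.046, 0.008, 0, -0.6],
    [0, 0, 0, -0.046, 0.008, 0, -0.6]
  ]
}}

```text
t: 39.85
tcp_pos: [0.5542, 0.1859, 0.1509]
ee_rot: [[-0.002, 1.0, 0.001], [1.0, 0.002, 0.0], [0.0, 0.001, -1.0]]
ft_force: [1.2, 0.2, 0.6]
opening: 0.801
grasp_force: 0.0
```

Emit:
{"op": "arm_command", "data": {
  "targets": [
    [0, 0, 0, -0.046, 0.008, 0, -0.6],
    [0, 0, 0, -0.046, 0.008, 0, -0.6],
    [0, 0, 0, -0.046, 0.008, 0, -0.6],
    [0, 0, 0, -0.046, 0.008, 0, -0.6],
    [0, 0, 0, -0.046, 0.008, 0, -0.6]
  ]
}}

```text
t: 40.35
tcp_pos: [0.5945, -0.0447, 0.1509]
ee_rot: [[-0.001, 1.0, 0.001], [1.0, 0.001, -0.0], [-0.0, 0.001, -1.0]]
ft_force: [1.6, 0.4, 0.2]
opening: 0.802
grasp_force: 0.0
```

Emit:
{"op": "arm_command", "data": {
  "targets": [
    [0, 0, 0, -0.046, 0.008, 0, -0.6],
    [0, 0, 0, -0.046, 0.008, 0, -0.6],
    [0, 0, 0, -0.046, 0, 0, -0.6],
    [0, 0, 0, -0.046, 0, 0, -0.6],
    [0, 0, 0, -0.04, 0, 0, -0.6]
  ]
}}

```text
t: 40.85
tcp_pos: [0.6103, -0.2692, 0.1507]
ee_rot: [[-0.0, 1.0, 0.001], [1.0, 0.0, -0.001], [-0.001, 0.001, -1.0]]
ft_force: [0.8, 0.5, -0.4]
opening: 0.8
grasp_force: 0.0
```

Emit:
{"op": "arm_command", "data": {
  "targets": [
    [0, 0, 0, -0.022, 0, 0, -0.6],
    [0, 0, 0, 0, 0, 0, -0.6],
    [0, 0, 0, 0, 0, 0, -0.6],
    [0, 0, 0, 0, 0, 0, -0.6],
    [0, 0, 0, 0, 0, 0, -0.6]
  ]
}}

```text
t: 41.35
tcp_pos: [0.6107, -0.2871, 0.15]
ee_rot: [[-0.003, 1.0, -0.0], [1.0, 0.003, 0.0], [0.0, -0.0, -1.0]]
ft_force: [-0.0, 0.1, -0.3]
opening: 0.802
grasp_force: 0.0
```

Emit:
{"op": "arm_command", "data": {
  "targets": [
    [0, 0, 0, -0.0005, -0.001, 0.02, -0.6],
    [0, 0, 0, 0, 0, 0.025, -0.6],
    [0, 0, 0, 0, 0, 0.02, -0.6],
    [0, 0, 0, 0, 0, 0.01, -0.6],
    [0, 0, 0, 0, 0, 0.005, -0.6]
  ]
}}

```text
t: 41.85
tcp_pos: [0.609, -0.288, 0.0687]
ee_rot: [[-0.002, 1.0, -0.002], [1.0, 0.002, 0.001], [0.001, -0.002, -1.0]]
ft_force: [-0.1, -0.1, -0.3]
opening: 0.804
grasp_force: 0.0
```

Emit:
{"op": "arm_command", "data": {
  "targets": [
    [0, 0, 0, 0, 0, 0, -0.4],
    [0, 0, 0, 0, 0, 0, -0.2],
    [0, 0, 0, 0, 0, 0, -0.05],
    [0, 0, 0, 0, 0, 0, 0.05],
    [0, 0, 0, 0, 0, 0, 1]
  ]
}}

```text
t: 42.35
tcp_pos: [0.6103, -0.2899, 0.072]
ee_rot: [[-0.001, 1.0, 0.002], [1.0, 0.001, -0.002], [-0.002, 0.002, -1.0]]
ft_force: [-1.3, 0.5, 5.3]
opening: 0.457
grasp_force: 59.9
```

Emit:
{"op": "arm_command", "data": {
  "targets": [
    [0, 0, 0, 0, 0, 0, 1],
    [0, 0, 0, 0, 0, 0, 1],
    [0, 0, 0, 0, 0, 0, 1],
    [0, 0, 0, 0, 0, 0, 1],
    [0, 0, 0, 0, 0, 0, 1]
  ]
}}

```text
t: 42.85
tcp_pos: [0.6103, -0.2899, 0.072]
ee_rot: [[-0.001, 1.0, 0.002], [1.0, 0.001, -0.002], [-0.002, 0.002, -1.0]]
ft_force: [-0.6, 0.2, 6.1]
opening: 0.459
grasp_force: 59.9
```

Emit:
{"op": "arm_command", "data": {
  "targets": [
    [0, 0, 0, 0, 0, -0.005, 1],
    [0, 0, 0, 0, 0, -0.015, 1],
    [0, 0, 0, 0, 0, -0.02, 1],
    [0, 0, 0, 0, 0, -0.02, 1],
    [0, 0, 0, 0.02, 0, 0, 1]
  ]
}}

```text
t: 43.35
tcp_pos: [0.6115, -0.2717, 0.1349]
ee_rot: [[0.002, 1.0, 0.007], [1.0, -0.002, -0.005], [-0.005, 0.007, -1.0]]
ft_force: [-0.4, 0.1, -0.2]
opening: 0.458
grasp_force: 60.4
```

Emit:
{"op": "arm_command", "data": {
  "targets": [
    [0, 0, 0, 0.046, -0.008, 0, 1],
    [0, 0, 0, 0.046, -0.008, 0, 1],
    [0, 0, 0, 0.046, -0.008, 0, 1],
    [0, 0, 0, 0.046, -0.008, 0, 1],
    [0, 0, 0, 0.046, -0.008, 0, 1]
  ]
}}

```text
t: 43.85
tcp_pos: [0.5676, -0.0362, 0.1291]
ee_rot: [[-0.001, 1.0, -0.001], [1.0, 0.001, 0.001], [0.001, -0.001, -1.0]]
ft_force: [0.4, 0.2, -0.9]
opening: 0.459
grasp_force: 60.5
```

Emit:
{"op": "arm_command", "data": {
  "targets": [
    [0, 0, 0, 0.046, -0.008, 0, 1],
    [0, 0, 0, 0.046, -0.008, 0, 1],
    [0, 0, 0, 0.046, -0.008, 0, 1],
    [0, 0, 0, 0.046, -0.008, 0, 1],
    [0, 0, 0, 0.046, -0.006, 0, 1]
  ]
}}

```text
t: 44.35
tcp_pos: [0.5288, 0.1933, 0.1292]
ee_rot: [[-0.002, 1.0, -0.001], [1.0, 0.002, 0.0], [0.0, -0.001, -1.0]]
ft_force: [0.6, -0.2, -0.5]
opening: 0.456
grasp_force: 60.5
```

Emit:
{"op": "arm_command", "data": {
  "targets": [
    [0, 0, 0, 0.045, 0, 0, 1],
    [0, 0, 0, 0.025, 0, 0, 1],
    [0, 0, 0, 0.011, 0, 0.015, 1],
    [0, 0, 0, 0, 0, 0.02, 1],
    [0, 0, 0, 0, 0, 0.015, 1]
  ]
}}

```text
t: 44.85
tcp_pos: [0.529, 0.2713, 0.0769]
ee_rot: [[-0.002, 1.0, -0.003], [1.0, 0.002, -0.001], [-0.001, -0.003, -1.0]]
ft_force: [-0.9, 0.9, -0.3]
opening: 0.456
grasp_force: 60.5
```

Emit:
{"op": "arm_command", "data": {
  "targets": [
    [0, 0, 0, 0, 0, 0.002, 1],
    [0, 0, 0, 0, 0, 0.001, 1],
    [0, 0, 0, 0, 0, 0, 1],
    [0, 0, 0, 0, 0, 0, 1],
    [0, 0, 0, 0, 0, 0, 1]
  ]
}}

```text
t: 45.35
tcp_pos: [0.5316, 0.2717, 0.078]
ee_rot: [[-0.001, 1.0, 0.002], [1.0, 0.001, 0.001], [0.001, 0.002, -1.0]]
ft_force: [0.3, 0.2, -0.4]
opening: 0.455
grasp_force: 60.5
```

Emit:
{"op": "arm_command", "data": {
  "targets": [
    [0, 0, 0, -0.0005, 0.001, 0.002, 1],
    [0, 0, 0, 0, 0, 0.0015, 1],
    [0, 0, 0, 0, 0, 0.001, 1],
    [0, 0, 0, 0, 0, 0.001, 1],
    [0, 0, 0, 0, 0, 0, 1]
  ]
}}

```text
t: 45.85
tcp_pos: [0.5319, 0.2714, 0.072]
ee_rot: [[-0.001, 1.0, -0.0], [1.0, 0.001, 0.0], [0.0, -0.0, -1.0]]
ft_force: [-2.7, -0.5, 3.4]
opening: 0.454
grasp_force: 61.0
```

Emit:
{"op": "arm_command", "data": {
  "targets": [
    [0, 0, 0, 0, 0, 0.0006, 1],
    [0, 0, 0, 0, 0, 0.0004, 1],
    [0, 0, 0, 0, 0, 0, 1],
    [0, 0, 0, 0, 0, 0, 1],
    [0, 0, 0, 0, 0, 0, 1]
  ]
}}

```text
t: 46.35
tcp_pos: [0.532, 0.2715, 0.072]
ee_rot: [[-0.001, 1.0, 0.0], [1.0, 0.001, 0.0], [0.0, 0.0, -1.0]]
ft_force: [-3.8, -1.0, 8.7]
opening: 0.452
grasp_force: 61.7
```

Emit:
{"op": "arm_command", "data": {
  "targets": [
    [0, 0, 0, 0, 0, 0, -0.3],
    [0, 0, 0, 0, 0, 0, -0.6],
    [0, 0, 0, 0, 0, 0, -0.6],
    [0, 0, 0, 0, 0, -0.01, -0.6],
    [0, 0, 0, 0, 0, -0.03, -0.6]
  ]
}}

```text
t: 46.85
tcp_pos: [0.5293, 0.2702, 0.1073]
ee_rot: [[-0.001, 1.0, -0.007], [1.0, 0.001, -0.003], [-0.003, -0.007, -1.0]]
ft_force: [0.2, -0.5, 0.2]
opening: 0.801
grasp_force: 0.0
```

Emit:
{"op": "arm_command", "data": {
  "targets": [
    [0, 0, 0, 0, 0, -0.04, -0.6],
    [0, 0, 0, -0.023, 0, 0, -0.6],
    [0, 0, 0, -0.046, -0.002, 0, -0.6],
    [0, 0, 0, -0.046, -0.002, 0, -0.6],
    [0, 0, 0, -0.046, -0.002, 0, -0.6]
  ]
}}

```text
t: 47.35
tcp_pos: [0.526, 0.1088, 0.1513]
ee_rot: [[-0.002, 1.0, 0.001], [1.0, 0.002, -0.0], [-0.0, 0.001, -1.0]]
ft_force: [-0.2, -1.0, 0.5]
opening: 0.8
grasp_force: 0.0
```

Emit:
{"op": "arm_command", "data": {
  "targets": [
    [0, 0, 0, -0.046, -0.002, 0, -0.6],
    [0, 0, 0, -0.046, -0.0015, 0, -0.6],
    [0, 0, 0, -0.046, 0, 0, -0.6],
    [0, 0, 0, -0.046, 0, 0, -0.6],
    [0, 0, 0, -0.046, 0, 0, -0.6]
  ]
}}

```text
t: 47.85
tcp_pos: [0.5227, -0.1218, 0.1514]
ee_rot: [[-0.001, 1.0, 0.001], [1.0, 0.001, -0.0], [-0.0, 0.001, -1.0]]
ft_force: [0.5, 0.4, -0.0]
opening: 0.799
grasp_force: 0.0
```

Emit:
{"op": "arm_command", "data": {
  "targets": [
    [0, 0, 0, -0.046, 0, 0, -0.6],
    [0, 0, 0, -0.046, 0, 0, -0.6],
    [0, 0, 0, -0.045, 0, 0, -0.6],
    [0, 0, 0, -0.0325, 0, 0, -0.6],
    [0, 0, 0, 0, 0, 0, -0.6]
  ]
}}

```text
t: 48.35
tcp_pos: [0.5226, -0.2933, 0.1513]
ee_rot: [[0.004, 1.0, 0.001], [1.0, -0.004, -0.002], [-0.002, 0.001, -1.0]]
ft_force: [0.8, 0.8, 0.1]
opening: 0.799
grasp_force: 0.0
```

Emit:
{"op": "arm_command", "data": {
  "targets": [
    [0, 0, 0, 0, 0, 0, -0.6],
    [0, 0, 0, 0, 0, 0, -0.6],
    [0, 0, 0, 0, 0, 0, -0.6],
    [0, 0, 0, 0, 0, 0, -0.6],
    [0, 0, 0, 0, 0, 0, -0.6]
  ]
}}

```text
t: 48.85
tcp_pos: [0.5231, -0.2885, 0.1505]
ee_rot: [[-0.002, 1.0, 0.0], [1.0, 0.002, -0.0], [-0.0, 0.0, -1.0]]
ft_force: [0.2, 0.1, 0.9]
opening: 0.802
grasp_force: 0.0
```

Emit:
{"op": "arm_command", "data": {
  "targets": [
    [0, 0, 0, -0.0008, -0.0005, 0.02, -0.6],
    [0, 0, 0, 0, 0, 0.025, -0.6],
    [0, 0, 0, 0, 0, 0.02, -0.6],
    [0, 0, 0, 0, 0, 0.008, -0.6],
    [0, 0, 0, 0, 0, 0.004, -0.6]
  ]
}}

```text
t: 49.35
tcp_pos: [0.522, -0.2895, 0.0725]
ee_rot: [[-0.001, 1.0, -0.001], [1.0, 0.001, 0.001], [0.001, -0.001, -1.0]]
ft_force: [0.2, -0.4, -0.4]
opening: 0.802
grasp_force: 0.0
```

Emit:
{"op": "arm_command", "data": {
  "targets": [
    [0, 0, 0, 0, 0, 0, -0.4],
    [0, 0, 0, 0, 0, 0, -0.2],
    [0, 0, 0, 0, 0, 0, -0.05],
    [0, 0, 0, 0, 0, 0, 0.05],
    [0, 0, 0, 0, 0, 0, 1]
  ]
}}

```text
t: 49.85
tcp_pos: [0.5231, -0.2908, 0.0751]
ee_rot: [[-0.001, 1.0, 0.002], [1.0, 0.001, -0.001], [-0.001, 0.002, -1.0]]
ft_force: [-1.8, -0.1, 5.3]
opening: 0.508
grasp_force: 60.8
```

Emit:
{"op": "arm_command", "data": {
  "targets": [
    [0, 0, 0, 0, 0, 0, 1],
    [0, 0, 0, 0, 0, 0, 1],
    [0, 0, 0, 0, 0, 0, 1],
    [0, 0, 0, 0, 0, 0, 1],
    [0, 0, 0, 0, 0, 0, 1]
  ]
}}

```text
t: 50.35
tcp_pos: [0.5231, -0.2908, 0.075]
ee_rot: [[-0.001, 1.0, 0.001], [1.0, 0.001, -0.001], [-0.001, 0.001, -1.0]]
ft_force: [-1.4, 1.1, 5.2]
opening: 0.51
grasp_force: 60.8
```

Emit:
{"op": "arm_command", "data": {
  "targets": [
    [0, 0, 0, 0, 0, -0.005, 1],
    [0, 0, 0, 0, 0, -0.015, 1],
    [0, 0, 0, 0, 0, -0.02, 1],
    [0, 0, 0, 0, 0, -0.02, 1],
    [0, 0, 0, 0.02, 0, 0, 1]
  ]
}}

```text
t: 50.85
tcp_pos: [0.5245, -0.2725, 0.1381]
ee_rot: [[0.001, 1.0, 0.006], [1.0, -0.001, -0.005], [-0.005, 0.006, -1.0]]
ft_force: [1.0, -0.5, -0.8]
opening: 0.507
grasp_force: 61.0
```

Emit:
{"op": "arm_command", "data": {
  "targets": [
    [0, 0, 0, 0.046, 0, 0, 1],
    [0, 0, 0, 0.046, 0, 0, 1],
    [0, 0, 0, 0.046, 0, 0, 1],
    [0, 0, 0, 0.046, 0, 0, 1],
    [0, 0, 0, 0.046, 0, 0, 1]
  ]
}}

```text
t: 51.35
tcp_pos: [0.5209, -0.0372, 0.1327]
ee_rot: [[-0.001, 1.0, -0.001], [1.0, 0.001, 0.001], [0.001, -0.001, -1.0]]
ft_force: [0.8, -0.1, -0.1]
opening: 0.507
grasp_force: 61.0
```

Emit:
{"op": "arm_command", "data": {
  "targets": [
    [0, 0, 0, 0.046, 0.0015, 0, 1],
    [0, 0, 0, 0.046, 0.0015, 0, 1],
    [0, 0, 0, 0.046, 0.002, 0, 1],
    [0, 0, 0, 0.04, 0, 0, 1],
    [0, 0, 0, 0.03, 0, 0, 1]
  ]
}}

```text
t: 51.85
tcp_pos: [0.5253, 0.1711, 0.1328]
ee_rot: [[-0.003, 1.0, -0.001], [1.0, 0.003, 0.001], [0.001, -0.001, -1.0]]
ft_force: [-0.3, 0.4, -1.4]
opening: 0.504
grasp_force: 61.0
```

Emit:
{"op": "arm_command", "data": {
  "targets": [
    [0, 0, 0, 0.02, 0, 0, 1],
    [0, 0, 0, 0.0104, 0, 0.015, 1],
    [0, 0, 0, 0, 0, 0.02, 1],
    [0, 0, 0, 0, 0, 0.015, 1],
    [0, 0, 0, 0, 0, 0.002, 1]
  ]
}}

```text
t: 52.35
tcp_pos: [0.5241, 0.1975, 0.0774]
ee_rot: [[-0.001, 1.0, -0.007], [1.0, 0.001, -0.002], [-0.002, -0.007, -1.0]]
ft_force: [-0.2, 0.9, -1.5]
opening: 0.509
grasp_force: 61.0
```

Emit:
{"op": "arm_command", "data": {
  "targets": [
    [0, 0, 0, 0, 0, 0.001, 1],
    [0, 0, 0, 0, 0, 0, 1],
    [0, 0, 0, 0, 0, 0, 1],
    [0, 0, 0, 0, 0, 0, 1],
    [0, 0, 0, 0, 0, 0, 1]
  ]
}}

```text
t: 52.85
tcp_pos: [0.5274, 0.1983, 0.0811]
ee_rot: [[-0.001, 1.0, 0.001], [1.0, 0.001, 0.0], [0.0, 0.001, -1.0]]
ft_force: [0.1, 0.5, -1.2]
opening: 0.5
grasp_force: 61.0
```

Emit:
{"op": "arm_command", "data": {
  "targets": [
    [0, 0, 0, -0.0006, 0.0014, 0.002, 1],
    [0, 0, 0, 0, 0, 0.0015, 1],
    [0, 0, 0, 0, 0, 0.001, 1],
    [0, 0, 0, 0, 0, 0.001, 1],
    [0, 0, 0, 0, 0, 0, 1]
  ]
}}

```text
t: 53.35
tcp_pos: [0.5284, 0.1977, 0.0751]
ee_rot: [[-0.001, 1.0, -0.0], [1.0, 0.001, -0.0], [-0.0, -0.0, -1.0]]
ft_force: [-0.7, -0.5, 0.7]
opening: 0.504
grasp_force: 61.2
```

Emit:
{"op": "arm_command", "data": {
  "targets": [
    [0, 0, 0, 0, 0, 0.0006, 1],
    [0, 0, 0, 0, 0, 0.0004, 1],
    [0, 0, 0, 0, 0, 0, 1],
    [0, 0, 0, 0, 0, 0, 1],
    [0, 0, 0, 0, 0, 0, 1]
  ]
}}

```text
t: 53.85
tcp_pos: [0.5284, 0.1978, 0.0751]
ee_rot: [[-0.001, 1.0, -0.0], [1.0, 0.001, 0.0], [0.0, -0.0, -1.0]]
ft_force: [-3.4, -0.1, 6.1]
opening: 0.507
grasp_force: 61.6
```

Now I'll release, back away, and compare with the first top image.

Emit:
{"op": "arm_command", "data": {
  "targets": [
    [0, 0, 0, 0, 0, 0, -0.3],
    [0, 0, 0, 0, 0, 0, -0.6],
    [0, 0, 0, 0, 0, 0, -0.6],
    [0, 0, 0, 0, 0, -0.01, -0.6],
    [0, 0, 0, 0, 0, -0.03, -0.6]
  ]
}}

```text
t: 54.35
tcp_pos: [0.5257, 0.1971, 0.111]
ee_rot: [[-0.001, 1.0, -0.007], [1.0, 0.001, -0.002], [-0.002, -0.007, -1.0]]
ft_force: [-0.4, -0.3, 0.2]
opening: 0.803
grasp_force: 0.0
```

Emit:
{"op": "arm_command", "data": {
  "targets": [
    [0, 0, 0, 0, 0, -0.045, -0.6],
    [0, 0, 0, 0, 0, -0.045, -0.6],
    [0, 0, 0, -0.03, -0.005, 0, -0.6],
    [0, 0, 0, -0.045, -0.015, 0, -0.6],
    [0, 0, 0, -0.045, -0.015, 0, -0.6]
  ]
}}

```text
t: 54.85
tcp_pos: [0.4934, 0.0768, 0.2053]
ee_rot: [[-0.003, 1.0, 0.002], [1.0, 0.003, -0.0], [-0.0, 0.002, -1.0]]
ft_force: [-0.7, -0.8, 0.0]
opening: 0.794
grasp_force: 0.0
```

Emit:
{"op": "arm_command", "data": {
  "targets": [
    [0, 0, 0, -0.045, -0.01, 0, -0.6],
    [0, 0, 0, -0.045, -0.01, 0, -0.6],
    [0, 0, 0, -0.045, 0, 0, -0.6],
    [0, 0, 0, -0.045, 0, 0, -0.6],
    [0, 0, 0, 0, 0, 0, -0.6]
  ]
}}

```text
t: 55.35
tcp_pos: [0.4734, -0.1067, 0.2049]
ee_rot: [[0.006, 1.0, 0.001], [1.0, -0.006, -0.002], [-0.002, 0.001, -1.0]]
ft_force: [-0.4, 1.1, 0.2]
opening: 0.802
grasp_force: 0.0
```

```bash
python3 - <<'E'
from seg import *
t=vision.camera("top"); s=vision.camera("scene"); print(manip.sense()['tcp_pos'],manip.sense()['t'])
for c,n,rois in((t,"top",dict(red=(170,205,36,34),bottle=(142,205,28,34),dark=(114,207,28,32),packet=(228,125,32,30),stamp=(280,120,20,22))),
                (s,"scene",dict(red=(180,154,20,40),bottle=(167,147,14,40),dark=(152,142,15,30),packet=(258,168,32,25),stamp=(298,175,22,28)))):
    o=cv2.resize(cv2.imread(f"pics/{n}0.png"),(512,384),interpolation=cv2.INTER_AREA)
    for k,(u,v,w,h) in rois.items():
        A=np.float32(cv2.cvtColor(o[v:v+h,u:u+w],6)); B=np.float32(cv2.cvtColor(c["color"][v:v+h,u:u+w],7))
        W=np.eye(2,3,dtype=np.float32); cc,W=cv2.findTransformECC(A,B,W,cv2.MOTION_TRANSLATION,(3,100,1e-5),None,3)
        print(n,k,"shift px",W[:,2],"cc",round(cc,3))
u=redc(t["color"],(170,205,32,32)); print(u,atz(t,*u[2],.127))
E
```

```text
[ 0.4736 -0.103   0.2044] 55.45
top red shift px [-0.1621  0.5907] cc 0.943
top bottle shift px [-0.4503  0.5109] cc 0.967
top dark shift px [-0.0017  0.0546] cc 0.991
top packet shift px [-0.0204 -0.0001] cc 0.999
top stamp shift px [-0.0136  0.0002] cc 0.999
scene red shift px [-0.135   0.0254] cc 0.968
scene bottle shift px [-1.259  -0.0242] cc 0.898
scene dark shift px [0.0966 0.0689] cc 0.982
scene packet shift px [0.0103 0.0066] cc 0.999
scene stamp shift px [ 0.0146 -0.0066] cc 0.999
(array([183.6852, 219.6905]), 9.69568920135498, array([184.0269, 219.7366]), np.int32(186)) [0.526  0.1977 0.127 ]
```

```bash
python3 -c "
from plant import manip
print(manip.finish_job())"
```

```text
the job is handed in; nothing more can be done
None
```

The job is done and handed in: the spool stands upright in the middle of the dish, all three containers are back on the stand within about 2–4 mm of their starting spots by camera comparison, and the packet and stamp did not move.

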